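# Stand the mortise gauges in a raked stile

### The arm

A 6-joint arm with a two-finger parallel gripper is mounted at the origin on the work surface. World frame = base frame: x ahead of the robot, y to its left, z up, the work surface at z = 0. Lengths are in m, angles in rad, forces in N, time in s.
With the tool pointing down it reaches from about 0.375 to 0.9 m from the base axis. Payload 3.1 kg.
Tool frame: the origin (TCP) lies at the very end of the fingers, on their centre line; the grasp point (between the pads) lies 19 mm behind it; z points along the fingers, y is the line along which they close (so a half turn about z gives the same grasp; the last joint's range is limited). The gripper opens to 85 mm and grips with 20 to 120 N. Pads are 22 mm wide; open, the fingers measure 114 mm over their backs; the gripper's body (76 mm by 85 mm) begins 54 mm behind the grasp point. The pads swing forward as they close: fully open they stand 13 mm farther back than shut.
Start: joints at [1.077, 0.527, 1.433, -0, 1.181, -0.178], TCP at [0.194, 0.594, 0.206] pointing down, gripper open.
Joint ranges: [-3.08, 3.08], [-0.75, 2.2], [0.22, 2.44], [-1.43, 4.57], [0, 2.65], [-2.85, 2.85]. Speed limits (rad/s): [2.79, 2.79, 3.14, 3.14, 3.14, 3.14].

### API

Orientations are given as a unit quaternion [x, y, z, w].
In Python, from station import manip gives the robot as it stands.
- The arm moves only by the shell command python3 -m handwheel 'ROWS' [FORCE]. ROWS is JSON, a list of rows, each a list of 7 numbers: the shift along the world's x, y, z in mm, then the turn, a rotation vector about the world's x, y, z in degrees, then the opening, from 0 (shut) to 1 (fully open). A call has exactly 10 rows; each row shifts and turns the commanded pose from where the row before left it; what a row does not reach is not made up. A row lasts 1/8 s, in which the tool goes at most 62.5 mm and 10.7 degrees, less where a joint would pass 70% of its speed; a pose out of reach is approached as far as the arm can. A call is refused whole if a number of a shift passes 62.5 or a number of a turn 10.7, either way. A call with a gripper value outside its range is refused whole. The fingers move at their own pace and stop on an object; FORCE is the grip in N (left out, the last holds). Time passes only in rows, so rows that do not move let the fingers close, or fill a call up. It gives the time, the measured TCP pose, the force, the opening and the grip force at its end, in the units of the state.
- manip.sense(): the state, without advancing time (a new reading comes with each control period).
- manip.snapshot(name): name is "scene" or "top" or "wrist"; returns the picture (400x640x3 uint8, red, green, blue); there is no depth.
- manip.get_calibration(name): a dict with "K" (3x3 intrinsics, pixels), "k1" (the pictures are not rectified: a ray, as slopes to the right and down, at radius r is drawn at 1 + k1 r^2 times it, then the intrinsics apply), "rvec" (rotation vector, rad) and "tvec" (3), from world to camera coordinates, as OpenCV has them. Camera axes: x right, y down, z forward; pixel columns grow to the right and rows downward; lengths in m; the calibration is good to about 2 mm. A picture is of the moment at which its call begins: read the wrist's pose just before it. get_calibration takes no time and is no camera call; for the wrist camera it gives the pose at the moment of the call.
- manip.sign_off(): hands the job in; it is judged then, once.
The state is a dict: "t": time; "q": joint angles; "qd": joint speeds; "tau": joint torques, N m; "tcp_pos": TCP position; "tool_rot": TCP orientation; "force": force on the tool from outside, world axes, zero at the start; "ft_torque": the same for the moment, N m; "finger_gap": opening from 0.0 (shut) to 1.0 (fully open); "gripper_force": force on a finger pad.
Only numpy, scipy, OpenCV 4.12 (cv2) and the standard library are available. Lean on these libraries where they do the work, as an engineer would, in place of code of your own. Each camera call takes 0.05 s, during which the arm holds its last target. There are 200 camera calls.

### The job

The mortises in the stile on the tilting cradle have just been routed and their twist is to be sighted across two gauges. Swing the hinged router template right back off the stile and stand the red-gripped broad gauge in the long mortise and the yellow-gripped narrow gauge in the short one, each pushed in without ramming until its brass stop bears flat on the wood, and let go. Leave the blue gauge in the rack, and do not shift the cradle, its tilt or the other things on the bench.

Things in the scene. Friction and masses are not known exactly. Their poses are not given: they have to be found in the camera images.
- gauge_red: Gauge with red wooden grip. Blade 40 mm wide (y), 5 mm thick (x), round nose, reaching 34 mm below a brass stop plate 28 (x) by 50 mm (y), z = 0 to 8 mm. Grip 22 mm (x) by 34 mm (y), z = 8 to 60 mm. Origin: centre of the stop's underside; z up the grip; a half turn about z is the same. 0.1 to 0.2 kg. Starts upright in a slot of the rack (which one varies), stop resting on the rack's top.
- gauge_yellow: Gauge with yellow wooden grip. Blade 24 mm wide (y), 5 mm thick (x), round nose, reaching 34 mm below a brass stop plate 28 (x) by 34 mm (y), z = 0 to 8 mm. Grip 22 mm (x) by 34 mm (y), z = 8 to 60 mm. Origin: centre of the stop's underside; z up the grip; a half turn about z is the same. 0.1 to 0.2 kg. Starts upright in a slot of the rack (which one varies), stop resting on the rack's top.
- gauge_blue: Gauge with blue wooden grip. Blade 32 mm wide (y), 5 mm thick (x), round nose, reaching 34 mm below a brass stop plate 28 (x) by 42 mm (y), z = 0 to 8 mm. Grip 22 mm (x) by 34 mm (y), z = 8 to 60 mm. Origin: centre of the stop's underside; z up the grip; a half turn about z is the same. 0.1 to 0.2 kg. Starts upright in a slot of the rack (which one varies), stop resting on the rack's top.
- long_mortise (a point): Centre of the mouth of the long mortise, in the upper face of the stile. x across the stile, up the slope; y along it; z square out of the face. Mouth 7.5 mm (x) by 42.5 mm (y), 39 mm deep, walls parallel to these axes. The face leans 20 to 30 degrees from level, towards the robot (read it here). Stile face 64 mm wide, 250 mm long; this mouth is 46 mm from its middle, towards +y.
- short_mortise (a point): Centre of the mouth of the short mortise, in the upper face of the stile. x across the stile, up the slope; y along it; z square out of the face. Mouth 7.5 mm (x) by 26.5 mm (y), 39 mm deep, walls parallel to these axes. The face leans 20 to 30 degrees from level, towards the robot (read it here). Stile face 64 mm wide, 250 mm long; this mouth is 46 mm from its middle, towards -y.
- rack: Dark wooden gauge rack, fixed: a block 70 mm (x) by 230 mm (y) by 50 mm high with three through slots 9 mm (x) by 46 mm (y) in its top, 72 mm apart along y. Origin: centre of its underside. Rack and cradle change sides of the bench from run to run.
- template (a joint): Swing of the plywood router template, rad: 0 lying on the stile (it starts at 0 to 0.35), 2.1 right back against its stop. The hinge is stiff enough to stay where it is left (0.25 N m). Plate 164 mm wide along the stile, 8 mm thick, 86 mm from hinge to free edge, its windows over the mortises too narrow for a gauge's stop.
- template_bar (a point): Middle of the template's pull bar: round, 12 mm thick, parallel to the hinge, clear for 100 mm between two arms, 124 mm from the hinge and 38 mm beyond the plate's free edge. Starts on the low side of the stile, nearest the robot; it swings up and over towards the high side.
- template_hinge (a point): Middle of the template's hinge line, above the stile's high edge; same axes as the mortises (y along the hinge). With the template down the bar lies 124 mm from it along -x; swung by an angle a, at -124 cos(a) along x and +124 sin(a) along z.
- cradle: Green base of the tilting cradle, fixed, 150 mm (x) by 284 mm (y), 320 mm over its black knobs; origin: middle of the underside of its front edge (robot side). The bed tilts about a line along y, 75 mm behind this edge and 140 mm up, and is locked very stiff; the stile's face is 57 mm off that line. A toggle clamp holds each end of the stile, over 90 mm from its middle, up to 95 mm above the face.
- glue_bottle: glue bottle, 58 mm across and 215 mm tall, standing, loose; origin at the centre of its underside. The tallest thing between rack and cradle
- bevel_protractor: flat bevel protractor lying on the bench, loose: a steel disc 90 mm across with a 160 mm arm along its y and a brass nut, 17 mm high in all; origin at the centre of its underside
- block_plane: small iron block plane, loose, 44 mm (x) by 158 mm (y), 55 mm high; origin at the centre of its sole
- offcut: wooden offcut, loose, 30 mm (x) by 120 mm (y) by 22 mm high; origin at the centre of its underside
- sanding_block: cork sanding block, loose, 55 mm (x) by 110 mm (y) by 36 mm high; origin at the centre of its underside
- tape_measure: yellow tape measure, loose, 64 by 60 by 34 mm high; origin at the centre of its underside
Things that resemble listed ones, but are neither listed nor needed, are in the scene too. Leave any pink or turquoise look-alike of the gauge_yellow alone.

How it is judged:
At the end, for the whole second after the job is handed in: Template swung back past 1.9 rad. Red gauge in the long mortise, yellow in the short: each stop within 3 mm of the mouth's centre, 2.5 mm of the face and 0.1 rad of square, released and at rest. Blue gauge upright in the rack within 6 mm of its start; mortises within 5 mm (value of joint template above 1.9 rad and x of gauge_red in the frame of long_mortise between -0.003 and 0.003 m and y of gauge_red in the frame of long_mortise between -0.003 and 0.003 m and z of gauge_red in the frame of long_mortise between -0.0025 and 0.0025 m and angle between the z axis of gauge_red and the z axis of long_mortise, either way round below 0.1 rad and angle between the x axis of gauge_red and the x axis of long_mortise, either way round below 0.1 rad and angle between each of gauge_red, gauge_yellow's own z axis and vertical below 1.2 rad and linear speed of each of gauge_red, gauge_yellow below 0.01 m/s and angular speed of each of gauge_red, gauge_yellow below 0.1 rad/s and x of gauge_yellow in the frame of short_mortise between -0.003 and 0.003 m and y of gauge_yellow in the frame of short_mortise between -0.003 and 0.003 m and z of gauge_yellow in the frame of short_mortise between -0.0025 and 0.0025 m and angle between the z axis of gauge_yellow and the z axis of short_mortise, either way round below 0.1 rad and angle between the x axis of gauge_yellow and the x axis of short_mortise, either way round below 0.1 rad and distance of gauge_blue from where it was at the start of the episode below 0.006 m and angle between gauge_blue's own z axis and vertical below 0.1 rad and distance of each of long_mortise, short_mortise from where it was at the start of the episode below 0.005 m); the robot touches nothing.
It fails at once if a bystander is shifted by more than 20 mm (distance of any of glue_bottle, bevel_protractor, block_plane, offcut, sanding_block, tape_measure from where it was at the start of the episode above 0.02 m).
It fails at once if the blue gauge is taken from or lifted in the rack (distance of gauge_blue from where it was at the start of the episode above 0.015 m).
It fails at once if the cradle's tilt is forced: a mortise shifts by more than 6 mm (distance of any of long_mortise, short_mortise from where it was at the start of the episode above 0.006 m).
It fails at once if a gauge is rammed into the wood or the cradle with more than 80 N (contact force between any of gauge_red, gauge_yellow and cradle above 80 N).
It also fails if it takes over 72 s, if anything falls off the work surface, if the arm or the gripper's body presses on something with over 40 N, if the wrist force passes 120 N, or if a joint passes its speed limit or range.

## Working session

There is one attempt and no reset: what is moved stays moved. The work goes in short steps, Python scripts to look and compute and a shell command to move; the robot and the scene stay as the last step left them, time stands still between calls to the robot, and variables do not carry over. Pictures are saved under pics/ and viewed, at most 10 in all, crops included, and the job is handed in when it is done.

```bash
ls; mkdir -p pics; cat > h.py <<'E'
import numpy as np,cv2,json
from station import manip
from scipy.spatial.transform import Rotation as R
def cal(n):
    c=manip.get_calibration(n);c={k:np.array(v,float) for k,v in c.items()};c['R']=cv2.Rodrigues(c['rvec'])[0];c['t']=c['tvec'].reshape(3);return c
def ray(c,u,v):
    x=(u-c['K'][0,2])/c['K'][0,0];y=(v-c['K'][1,2])/c['K'][1,1];rd=np.hypot(x,y);r=rd
    for _ in range(30): r=rd/(1+c['k1']*r*r)
    s=r/rd if rd>0 else 1
    d=c['R'].T@np.array([x*s,y*s,1]);return -c['R'].T@c['t'],d/np.linalg.norm(d)
def onplane(c,u,v,p0,n=(0,0,1)):
    o,d=ray(c,u,v);n=np.array(n,float);return o+d*(n@(np.array(p0)-o))/(n@d)
def onz(c,u,v,z): return onplane(c,u,v,(0,0,z))
def cross2(c1,p1,c2,p2):
    o,d=ray(c1,*p1);a,b=ray(c2,*p2);s=np.linalg.lstsq(np.c_[d,-b],a-o,rcond=None)[0]
    x=o+d*s[0];y=a+b*s[1];return (x+y)/2,np.linalg.norm(x-y)
def proj(c,P):
    p=(c['R']@np.atleast_2d(P).T).T+c['t'];s=p[:,:2]/p[:,2:];r2=(s**2).sum(1,keepdims=True);s=s*(1+c['k1']*r2)
    return s*[c['K'][0,0],c['K'][1,1]]+[c['K'][0,2],c['K'][1,2]]
def snap(n,f):
    c=cal(n);im=np.array(manip.snapshot(n))[:,:,::-1].copy();cv2.imwrite('pics/'+f+'.png',im);return im,c
def st():
    s=manip.sense();print('t',s['t'],'tcp',np.round(s['tcp_pos'],4),'R',np.round(R.from_quat(s['tool_rot']).as_matrix(),3).tolist(),'F',np.round(s['force'],1),'gap',s['finger_gap'],'q',np.round(s['q'],2));return s
E
python3 - <<'E'
from h import *
st()
a,c=snap('scene','s0');b,d=snap('top','t0')
for c in (c,d): print(c['K'].tolist(),c['k1'],(-c['R'].T@c['t']).round(3),c['R'].round(2).tolist())
E
```

```text
pics
t 0.0 tcp [0.1937 0.5934 0.2053] R [[-0.951, 0.311, -0.001], [0.311, 0.951, -0.002], [0.0, -0.002, -1.0]] F [-0.  -0.2 -0.1] gap 1.0007152344329728 q [ 1.08  0.53  1.43 -0.    1.18 -0.18]
[[370.68777593668614, 0.0, 314.68801047920704], [0.0, 370.68777593668614, 201.18295341585852], [0.0, 0.0, 1.0]] -0.0881613609734676 [0.892 0.438 0.797] [[-0.82, 0.57, -0.01], [0.45, 0.65, -0.61], [-0.34, -0.51, -0.79]]
[[435.7031942849572, 0.0, 321.48305156519234], [0.0, 435.7031942849572, 197.38133651410695], [0.0, 0.0, 1.0]] -0.07026170663197798 [0.54  0.03  1.119] [[0.02, -1.0, 0.03], [-1.0, -0.02, -0.05], [0.06, -0.03, -1.0]]
```

View pics/s0.png

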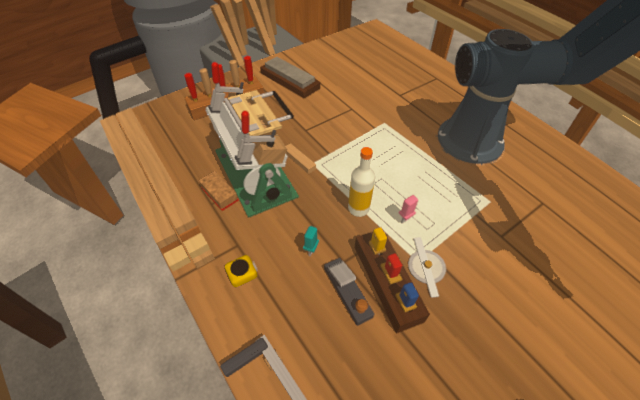

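View pics/t0.png

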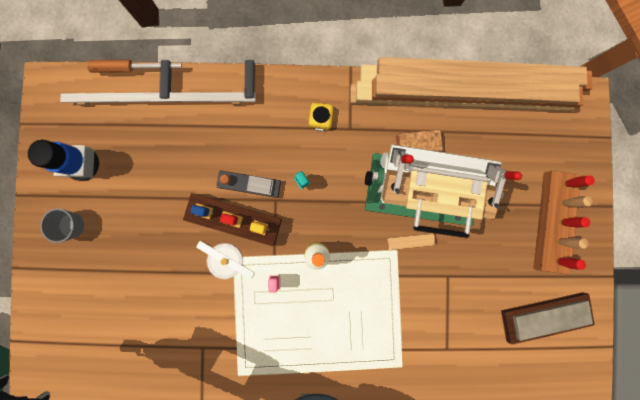

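Scene and top views: rack with blue/red/yellow gauges (top view (201,211), (229,220), (259,227)), bottle at (317,258), cradle centred near (435,195) with the black pull bar at (412,229)–(469,235), template nearly down. I'll enlarge both.

```bash
python3 - <<'E'
import cv2,numpy as np
t=cv2.imread('pics/t0.png');s=cv2.imread('pics/s0.png')
a=cv2.resize(t[135:255,350:530],(0,0),fx=4,fy=4,interpolation=2)[:, :720]
b=cv2.resize(s[80:220,190:330],(0,0),fx=4,fy=4,interpolation=2)
cv2.imwrite('pics/ct.png',a);cv2.imwrite('pics/cs.png',b)
E
```

```text
(no output)
```

View pics/ct.png

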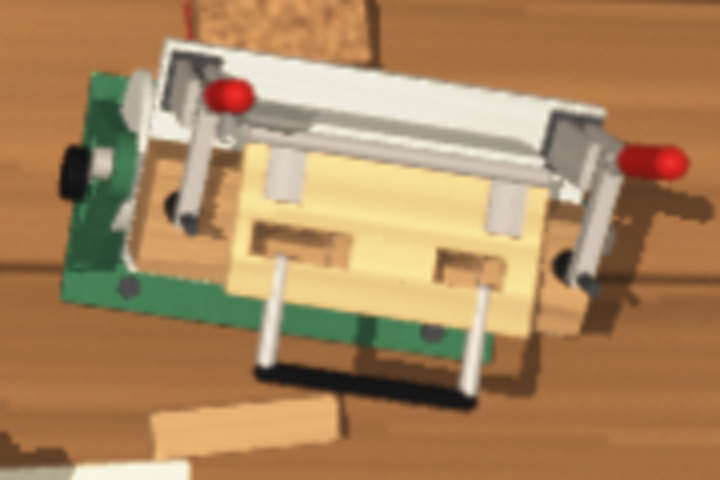

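View pics/cs.png

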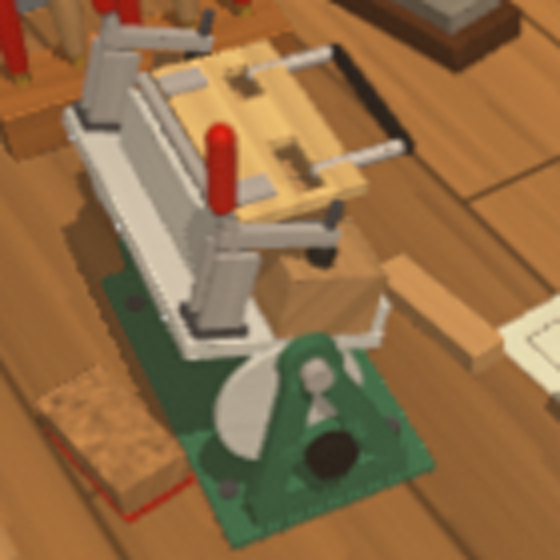

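```bash
python3 - <<'E'
from h import *
c,d=cal('scene'),cal('top')
T=lambda x,y:(350+x/4,135+y/4);S=lambda x,y:(190+x/4,80+y/4)
P={}
for n,t,s in [('bar+y',(260,374),(405,147)),('bar-y',(470,402),(338,52)),('pl low+y',(228,292),(365,187)),('pl low-y',(528,336),(266,42)),
 ('redknob+y',(225,96),(220,140))]:
    P[n],e=cross2(d,T(*t),c,S(*s));print(n,P[n].round(4),'err',round(e,4))
for z in (0.006,.01):
  f=[onz(d,*T(*p),z) for p in ((62,300),(492,362),(90,72))];
  f0=f
  v=f[1]-f[0];print('front',np.round(f,4).tolist(),np.linalg.norm(v),np.linalg.norm(f[2]-f[0]),'yaw deg',np.degrees(np.arctan2(v[0],-v[1])))
b=(P['bar+y']+P['bar-y'])/2;print('bar mid',b.round(4),np.linalg.norm(P['bar+y']-P['bar-y']))
v=P['bar-y']-P['bar+y'];print(np.degrees(np.arctan2(v[0],-v[1])))
v=P['pl low-y']-P['pl low+y'];print(np.linalg.norm(v),np.degrees(np.arctan2(v[0],-v[1])))
# rack gauges in top: colours
im=cv2.imread('pics/t0.png');hsv=cv2.cvtColor(im,cv2.COLOR_BGR2HSV);im2=cv2.cvtColor(cv2.imread('pics/s0.png'),cv2.COLOR_BGR2HSV)
R1={'red':((0,180,80),(6,255,255)),'yellow':((22,180,120),(32,255,255)),'blue':((105,120,60),(125,255,255))}
roi=np.zeros(im.shape[:2],np.uint8);roi[190:245,180:290]=255;roi2=np.zeros(im.shape[:2],np.uint8);roi2[220:320,350:430]=255
for k,(lo,hi) in R1.items():
    for hh,rr in ((hsv,roi),(im2,roi2)):
        m=cv2.inRange(hh,lo,hi)&rr;n,l,s,ce=cv2.connectedComponentsWithStats(m);i=1+np.argmax(s[1:,4]);
        print(k,ce[i].round(1),s[i]);
        if hh is hsv: g=onz(d,*ce[i],0.10);print(g.round(4))
E
```

```text
bar+y [ 0.5298 -0.1975  0.2034] err 0.0023
bar-y [ 0.5145 -0.3104  0.2021] err 0.0027
pl low+y [ 0.5717 -0.1786  0.2053] err 0.0005
pl low-y [ 0.5509 -0.3406  0.2077] err 0.001
redknob+y [ 0.6638 -0.1563  0.299 ] err 0.0034
front [[0.5717, -0.1169, 0.006], [0.5364, -0.3989, 0.006], [0.7195, -0.1333, 0.006]] 0.2842776049368716 0.14869714691807498 yaw deg -7.133983710201514
front [[0.5716, -0.1163, 0.01], [0.5364, -0.3974, 0.01], [0.7189, -0.1327, 0.01]] 0.2832558089280496 0.14816267586370596 yaw deg -7.133983710201517
bar mid [ 0.5221 -0.2539  0.2027] 0.11398206133225064
-7.717095961557099
0.1633211736821877 -7.340038574511566
red [227.8 219. ] [219 214  19  11 156]
[0.5419 0.2168 0.1   ]
red [393.2 265. ] [385 253  17  25 268]
yellow [256.4 227.7] [250 224  13   9  84]
[0.523  0.1498 0.1   ]
yellow [380.5 237.2] [374 228  12  22 128]
blue [198.3 210.3] [191 205  17  11 126]
[0.5608 0.2863 0.1   ]
blue [411.  292.2] [404 283  14  23 152]
```

The bar, plate edge and base agree with the given sizes (plate edge 163 vs 164 mm, base 284 x 149 mm), so cradle yaw is about -7.3°. I'll go above the bar.

```bash
python3 -m handwheel '[[5,-10,40,0,0,0,1],[25,-46,40,0,0,-10,1],[25,-46,40,0,0,-10,1],[25,-46,25,0,0,-10,1],[25,-46,0,0,0,-10,1],[25,-46,0,0,0,-10,0.6],[25,-46,0,0,0,-10,0.4],[25,-46,0,0,0,-10,0.35],[25,-46,0,0,0,-9.2,0.35],[25,-46,0,0,0,0,0.35]]' 25
python3 -m handwheel '[[10,-44,0,0,0,0,0.35],[10,-44,0,0,0,0,0.35],[10,-44,0,0,0,0,0.35],[10,-44,0,0,0,0,0.35],[10,-44,0,0,0,0,0.35],[10,-44,0,0,0,0,0.35],[10,-44,0,0,0,0,0.35],[13,-44,0,0,0,0,0.35],[15,-36,0,0,0,0,0.35],[0,-36,0,0,0,0,0.35]]'
python3 - <<'E'
from h import *
st()
E
```

```text
t: 1.35
tcp_pos: [0.4218, 0.1732, 0.347]
tool_rot: [0.751, 0.66, -0.0, -0.0]
force: [-0.7, -0.0, -0.4]
finger_gap: 0.35
gripper_force: 0.0
t: 2.6
tcp_pos: [0.5199, -0.2505, 0.3464]
tool_rot: [0.751, 0.661, 0.0, -0.001]
force: [0.9, 0.4, -0.8]
finger_gap: 0.352
gripper_force: 0.0
t 2.6 tcp [ 0.5199 -0.2505  0.3464] R [[0.127, 0.992, -0.001], [0.992, -0.127, 0.001], [0.001, -0.001, -1.0]] F [ 0.9  0.4 -0.8] gap 0.3524289046029261 q [-0.64  0.33  1.36  0.    1.45 -0.52]
```

```bash
python3 -m handwheel '[[2,-3,-40,0,0,0,0.35],[0,0,-40,0,0,0,0.35],[0,0,-30,0,0,0,0.35],[0,0,-25,0,0,0,0.35],[0,0,-15,0,0,0,0.35],[0,0,-9,0,0,0,0.35],[0,0,0,0,0,0,0.05],[0,0,0,0,0,0,0.05],[0,0,0,0,0,0,0.05],[0,0,0,0,0,0,0.05]]' 25
python3 - <<'E'
from h import *
st()
E
```

```text
t: 3.85
tcp_pos: [0.5219, -0.2525, 0.1889]
tool_rot: [0.751, 0.661, 0.0, 0.001]
force: [0.3, -0.1, 0.9]
finger_gap: 0.055
gripper_force: 0.5
t 3.85 tcp [ 0.5219 -0.2525  0.1889] R [[0.127, 0.992, 0.001], [0.992, -0.127, -0.001], [-0.001, 0.001, -1.0]] F [ 0.3 -0.1  0.9] gap 0.05500643097078679 q [-0.64  0.49  1.57 -0.    1.08 -0.52]
```

```bash
python3 - <<'E'
from h import *
a,c=snap('wrist','w1');b,_=snap('top','t1');e,_=snap('scene','s1')
cv2.imwrite('pics/m1.png',np.hstack([cv2.resize(a,(0,0),fx=.7,fy=.7)[:, :], np.vstack([cv2.resize(b[170:250,380:500],(350,233)),np.zeros((47,350,3),np.uint8)])]))
cv2.imwrite('pics/m1.png',np.vstack([cv2.resize(a,(480,300)),np.hstack([cv2.resize(b[160:250,380:500],(320,240)),cv2.resize(e[70:160,210:330],(320,240))])[:, :480] if 0 else np.hstack([cv2.resize(b[160:250,380:500],(240,180)),cv2.resize(e[70:160,210:330],(240,180))])]))
E
```

```text
(no output)
```

View pics/m1.png

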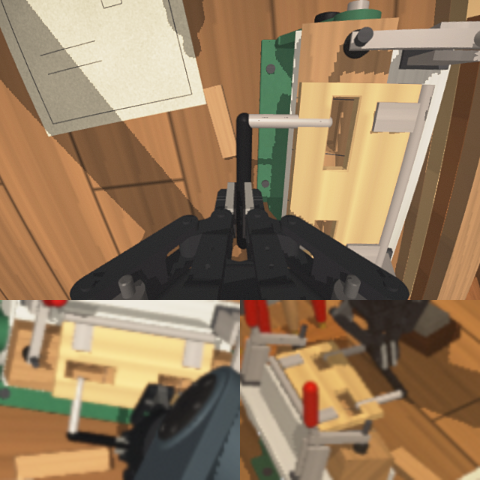

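Wrist view shows the bar running between the pads (column ~243); the opening may simply have been commanded too wide. I'll close fully and lift slightly.

```bash
python3 -m handwheel '[[0,0,0,0,0,0,0],[0,0,0,0,0,0,0],[0,0,0,0,0,0,0],[0,0,0,0,0,0,0],[0,0,0,0,0,0,0],[0,0,0,0,0,0,0],[0,0,3,0,0,0,0],[0,0,3,0,0,0,0],[0,0,3,0,0,0,0],[0,0,3,0,0,0,0]]' 25
python3 - <<'E'
from h import *
st()
a,c=snap('wrist','w2');b,_=snap('top','t2')
E
python3 - <<'E'
import cv2,numpy as np
a=cv2.imread('pics/w2.png');cv2.imwrite('pics/w2c.png',cv2.resize(a[130:380,220:440],(0,0),fx=2.4,fy=2.4))
E
```

```text
t: 5.25
tcp_pos: [0.5215, -0.2522, 0.2004]
tool_rot: [0.751, 0.661, -0.0, -0.0]
force: [-0.1, -0.5, 1.2]
finger_gap: -0.002
gripper_force: 0.0
t 5.25 tcp [ 0.5215 -0.2522  0.2004] R [[0.127, 0.992, -0.0], [0.992, -0.127, 0.0], [0.0, -0.0, -1.0]] F [-0.1 -0.5  1.2] gap -0.0015471856948424973 q [-0.64  0.47  1.56  0.    1.11 -0.52]
```

View pics/w2c.png

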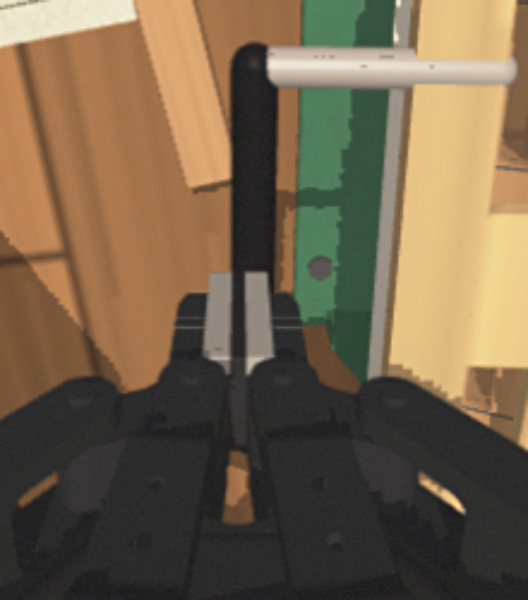

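Fingers are shut above the bar; they likely cammed the template down on closing. I'll re-triangulate the bar's +y end (wrist ≈(326,155), top ≈(415,228.5)).

```bash
python3 - <<'E'
from h import *
c=cal('wrist');d=cal('top');s=cal('scene')
print(cross2(c,(325.8,155),d,(415,228.5)))
# wrist w1 lower right: scene crop bar end
im=cv2.imread('pics/s1.png');cv2.imwrite('pics/x.png',im)
g=im[95:130,270:310].max(2);print('\n'.join(' '.join('%3d'%v for v in r[::2]) for r in g[::2]))
print(cross2(c,(325.8,155),s,(291.5,118)))
st()
E
```

```text
(array([ 0.53074841, -0.19891727,  0.19640866]), np.float64(0.004065393317632335))
105  88  40  45  48  85 124  47 123  72 103 111 111 110  85  64  61  62  61  73
 85  86  71  44  48  72 135  49 120  74 103 113 111 111 111 104  76  63  93 111
 96  85  85  53  58  66 140  50 118  88 106 115 112 112 109 112 111 107 106 109
101  97  85  74  49  62 135  63 116 126 105 108 115 114 112 110 111 110 109 106
102 101  97  88  62  63 129  71 104 115 115 107 109 114 114 112 111 111 111 110
 98 103 100  97  88  57  51  45  99 113 117 111 106 108 114 114 111 111 111 111
101 100  99  97  99  86  50  48  55 101 114 116 112 106 108 115 113 112 110 111
165  98 101  97  96  99  86  44  47  65 111 112 116 113 106 106 115 114 112 110
217 130 100  99  99  97  99  74  46  48  78 112 112 117 113 107 107 114 115 112
224 190 104 100 101  98  97  99  59  43  45 100 112 113 116 113 107 108 114 115
222 224 172 100 101 102 100  97 106 138 121  52 106 113 112 115 114 108 109 115
219 224 222 132 106 153 187 193 215 203 157  51 106 115 113 114 117 115 109 108
214 207 202 194 204 213 193 175 152 121 105  90  79 110 116 111 113 118 115 110
198 213 220 222 204 137 132 153 154 151 150 154 115  80 110 116 113 113 116 115
203 214 219 224 222 170 157 157 157 155 151 150 156 141 108 112 122 110 112 117
156 227 215 221 225 220 158 158 157 159 157 150 151 156 142 115 173 176 121 113
235 238 224 194 186 180 156 156 158 158 158 157 149 151 155 143 113 172 184 174
212 201 164 179 167 150 152 153 155 158 158 158 147 141 152 158 144 113 141 117
(array([ 0.53172703, -0.19797609,  0.20027447]), np.float64(0.0024277220020654444))
t 5.35 tcp [ 0.5217 -0.2524  0.2007] R [[0.127, 0.992, 0.001], [0.992, -0.127, -0.001], [-0.0, 0.001, -1.0]] F [-0.1  0.5 -0. ] gap -0.0005318454199788388 q [-0.64  0.47  1.56 -0.    1.11 -0.52]
```

```bash
python3 - <<'E'
from h import *
c=cal('wrist');d=cal('top')
print(c['K'].round(1).tolist(),c['k1'],(-c['R'].T@c['t']).round(4),c['R'].round(3).tolist())
w=cv2.imread('pics/w2.png')
for r in (180,195,210,225):
    g=w[r,300:350].max(1);print(r,g.tolist())
for r in (180,210):
    for z in (.20,.19,.18): print(r,z,onz(c,317,r,z).round(4),onz(c,335,r,z).round(4))
print(proj(c,[[.5217,-.2524,.2007],[.5217,-.2524,.19],[.53,-.1985,.2],[.53,-.1985,.19]]).round(1))
E
```

```text
[[276.3, 0.0, 318.8], [0.0, 276.3, 200.6], [0.0, 0.0, 1.0]] -0.040245865226708435 [ 0.5322 -0.1702  0.367 ] [[0.992, -0.127, -0.0], [-0.12, -0.938, 0.325], [-0.041, -0.322, -0.946]]
180 [223, 221, 218, 215, 216, 220, 223, 224, 224, 220, 217, 221, 212, 158, 132, 117, 66, 32, 30, 36, 36, 38, 38, 35, 36, 39, 40, 40, 36, 40, 36, 36, 31, 32, 34, 79, 145, 161, 155, 155, 154, 153, 154, 156, 99, 102, 122, 127, 126, 123]
195 [219, 220, 221, 222, 222, 222, 218, 215, 216, 221, 224, 223, 223, 222, 223, 198, 119, 36, 34, 32, 39, 38, 37, 39, 40, 38, 42, 38, 34, 35, 37, 33, 30, 31, 39, 109, 151, 161, 158, 154, 153, 158, 157, 123, 103, 120, 126, 127, 128, 129]
210 [127, 104, 136, 151, 151, 153, 153, 155, 156, 157, 162, 165, 164, 166, 168, 149, 90, 36, 30, 36, 32, 36, 36, 36, 38, 38, 39, 39, 35, 34, 37, 38, 35, 32, 30, 88, 105, 102, 100, 99, 108, 112, 116, 76, 74, 81, 83, 83, 83, 85]
225 [163, 161, 160, 159, 158, 157, 154, 155, 157, 159, 160, 161, 161, 164, 166, 146, 86, 33, 33, 33, 39, 36, 35, 37, 38, 38, 36, 39, 33, 37, 33, 33, 33, 30, 44, 92, 102, 104, 142, 159, 161, 159, 123, 98, 121, 128, 126, 128, 127, 127]
180 0.2 [ 0.5254 -0.2135  0.2   ] [ 0.5366 -0.215   0.2   ]
180 0.19 [ 0.525  -0.2161  0.19  ] [ 0.5368 -0.2176  0.19  ]
180 0.18 [ 0.5246 -0.2187  0.18  ] [ 0.5371 -0.2203  0.18  ]
210 0.2 [ 0.5228 -0.2334  0.2   ] [ 0.5344 -0.2349  0.2   ]
210 0.19 [ 0.5223 -0.2372  0.19  ] [ 0.5345 -0.2387  0.19  ]
210 0.18 [ 0.5217 -0.2409  0.18  ] [ 0.5347 -0.2426  0.18  ]
[[319.  237. ]
 [319.  230.2]
 [321.3 155.2]
 [321.2 152.6]]
```

Bar has indeed sunk to about z=0.19 and 4.5 mm up-slope. Reopen, shift, go deeper, close.

```bash
python3 -m handwheel '[[0,0,15,0,0,0,0.15],[0,0,10,0,0,0,0.32],[4.7,-0.6,0,0,0,0,0.32],[0,0,0,0,0,0,0.32],[0,0,-15,0,0,0,0.32],[0,0,-20,0,0,0,0.32],[0,0,-18,0,0,0,0.32],[0,0,-6,0,0,0,0.32],[0,0,0,0,0,0,0.32],[0,0,0,0,0,0,0]]' 25
python3 -m handwheel '[[0,0,0,0,0,0,0],[0,0,0,0,0,0,0],[0,0,0,0,0,0,0],[0,0,0,0,0,0,0],[0,0,0,0,0,0,0],[0,0,0,0,0,0,0],[0,0,0,0,0,0,0],[0,0,0,0,0,0,0],[0,0,0,0,0,0,0],[0,0,0,0,0,0,0]]' 25
```

```text
t: 6.6
tcp_pos: [0.5253, -0.2527, 0.1664]
tool_rot: [0.75, 0.661, -0.001, -0.001]
force: [-0.8, -2.5, -1.8]
finger_gap: 0.13
gripper_force: 28.8
t: 7.85
tcp_pos: [0.5254, -0.2528, 0.1663]
tool_rot: [0.751, 0.661, -0.001, -0.001]
force: [-6.1, -2.0, 1.6]
finger_gap: 0.128
gripper_force: 25.5
```

Gripped. I'll compute the arc increments.

```bash
python3 - <<'E'
import numpy as np
def tab(a):
    a=np.radians(a);x=-124*np.cos(a);z=124*np.sin(a);dx=np.diff(x);dz=np.diff(z)
    print([[round(.992*p,1),round(-.127*p,1),round(q,1)] for p,q in zip(dx,dz)])
tab(np.linspace(-13,25,11));tab(np.linspace(25,65,11));tab(np.linspace(65,99,11))
E
```

```text
[[np.float64(-1.6), np.float64(0.2), np.float64(8.1)], [np.float64(-1.0), np.float64(0.1), np.float64(8.2)], [np.float64(-0.5), np.float64(0.1), np.float64(8.2)], [np.float64(0.0), np.float64(-0.0), np.float64(8.2)], [np.float64(0.6), np.float64(-0.1), np.float64(8.2)], [np.float64(1.1), np.float64(-0.1), np.float64(8.1)], [np.float64(1.7), np.float64(-0.2), np.float64(8.1)], [np.float64(2.2), np.float64(-0.3), np.float64(7.9)], [np.float64(2.7), np.float64(-0.3), np.float64(7.8)], [np.float64(3.2), np.float64(-0.4), np.float64(7.6)]]
[[np.float64(3.9), np.float64(-0.5), np.float64(7.7)], [np.float64(4.4), np.float64(-0.6), np.float64(7.4)], [np.float64(4.9), np.float64(-0.6), np.float64(7.1)], [np.float64(5.4), np.float64(-0.7), np.float64(6.7)], [np.float64(5.9), np.float64(-0.7), np.float64(6.3)], [np.float64(6.3), np.float64(-0.8), np.float64(5.9)], [np.float64(6.7), np.float64(-0.9), np.float64(5.4)], [np.float64(7.0), np.float64(-0.9), np.float64(5.0)], [np.float64(7.4), np.float64(-0.9), np.float64(4.5)], [np.float64(7.7), np.float64(-1.0), np.float64(3.9)]]
[[np.float64(6.7), np.float64(-0.9), np.float64(2.9)], [np.float64(6.9), np.float64(-0.9), np.float64(2.5)], [np.float64(7.0), np.float64(-0.9), np.float64(2.1)], [np.float64(7.1), np.float64(-0.9), np.float64(1.7)], [np.float64(7.2), np.float64(-0.9), np.float64(1.2)], [np.float64(7.3), np.float64(-0.9), np.float64(0.8)], [np.float64(7.3), np.float64(-0.9), np.float64(0.4)], [np.float64(7.3), np.float64(-0.9), np.float64(-0.1)], [np.float64(7.3), np.float64(-0.9), np.float64(-0.5)], [np.float64(7.2), np.float64(-0.9), np.float64(-0.9)]]
```

```bash
python3 -m handwheel '[[-1.6,0.2,8.1,0,0,0,0],[-1,0.1,8.2,0,0,0,0],[-0.5,0.1,8.2,0,0,0,0],[0,0,8.2,0,0,0,0],[0.6,-0.1,8.2,0,0,0,0],[1.1,-0.1,8.1,0,0,0,0],[1.7,-0.2,8.1,0,0,0,0],[2.2,-0.3,7.9,0,0,0,0],[2.7,-0.3,7.8,0,0,0,0],[3.2,-0.4,7.6,0,0,0,0]]' 25
```

```text
t: 9.1
tcp_pos: [0.55, -0.2562, 0.2461]
tool_rot: [0.751, 0.66, 0.011, 0.013]
force: [39.7, -5.5, -35.5]
finger_gap: 0.129
gripper_force: 24.7
```

```bash
python3 - <<'E'
from h import *
st()
a,c=snap('wrist','w3');b,_=snap('top','t3');e,_=snap('scene','s3')
np.save('cw3.npy',np.r_[c['rvec'].ravel(),c['tvec'].ravel()])
cv2.imwrite('pics/m3.png',np.vstack([np.hstack([cv2.resize(b[150:250,370:500],(390,300)),cv2.resize(e[70:170,200:330],(390,300))]),cv2.resize(a[100:400,70:550],(780,300) if 0 else (480,300)) if 0 else np.hstack([cv2.resize(a[50:350,130:520],(390,300)),np.zeros((300,390,3),np.uint8)])]))
E
```

```text
t 9.1 tcp [ 0.55   -0.2562  0.2461] R [[0.129, 0.991, 0.034], [0.992, -0.128, -0.006], [-0.002, 0.034, -0.999]] F [ 39.7  -5.5 -35.5] gap 0.12853469764382544 q [-0.63  0.45  1.46  0.02  1.2  -0.5 ]
```

View pics/m3.png

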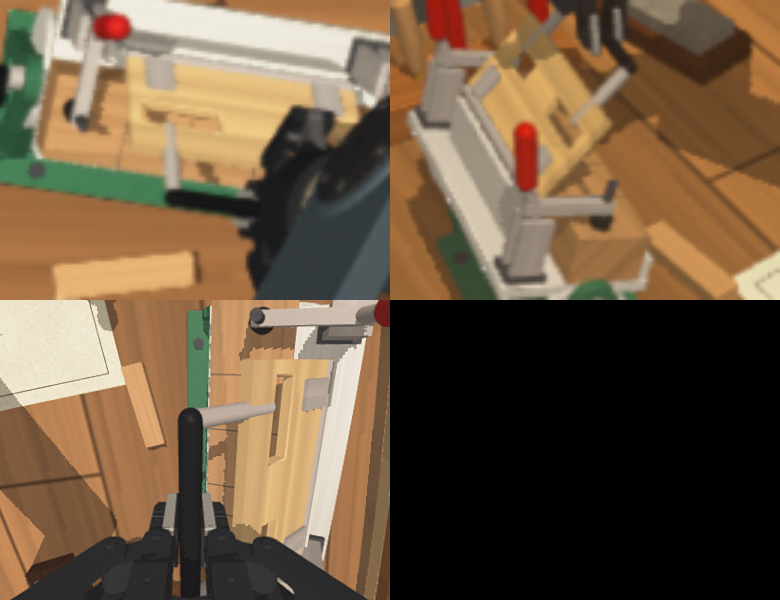

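The template is swinging properly, raised about 35–40°, bar held (top (427,216), scene (280,93), wrist (320,163)).

```bash
python3 - <<'E'
from h import *
s,d,w=cal('scene'),cal('top'),cal('wrist')
for n,r in (('ts',cross2(d,(426.5,215.7),s,(280,92.5))),('tw',cross2(d,(426.5,215.7),w,(320,163))),('sw',cross2(s,(280,92.5),w,(320,163)))): print(n,r[0].round(4),round(r[1],4))
st()
E
```

```text
ts [ 0.5551 -0.1989  0.2853] 0.0004
tw [ 0.5559 -0.2003  0.2797] 0.0019
sw [ 0.5562 -0.1985  0.2861] 0.0013
t 9.25 tcp [ 0.5503 -0.2563  0.2468] R [[0.128, 0.991, 0.034], [0.992, -0.128, -0.006], [-0.002, 0.035, -0.999]] F [ 35.5  -3.4 -25.8] gap 0.12696145589859392 q [-0.63  0.45  1.46  0.02  1.2  -0.5 ]
```

Bar (−5, 283) mm in cradle x,z gives hinge at (95, 209.5), radius fits 124; now at α≈36° from level. Correct the path and continue.

```bash
python3 - <<'E'
import numpy as np
def tab(a):
    a=np.radians(a);x=-124*np.cos(a);z=124*np.sin(a);dx=np.diff(x);dz=np.diff(z)
    print([[float(round(.992*p,1)),float(round(-.127*p,1)),float(round(q,1))] for p,q in zip(dx,dz)])
tab(np.linspace(36.4,72,9));tab(np.linspace(72,100,9))
E
python3 -m handwheel '[[5,-0.6,0,0,0,0,0],[5,-0.6,0,0,0,0,0],[5,-0.6,0,0,0,0,0],[0,0,0,0,0,0,0],[0,0,0,0,0,0,0],[0,0,0,0,0,0,0],[0,0,0,0,0,0,0],[0,0,0,0,0,0,0],[0,0,0,0,0,0,0],[0,0,0,0,0,0,0]]' 25
```

```text
[[6.0, -0.8, 7.5], [6.5, -0.8, 7.0], [7.0, -0.9, 6.5], [7.5, -1.0, 5.9], [8.0, -1.0, 5.3], [8.3, -1.1, 4.7], [8.7, -1.1, 4.0], [9.0, -1.1, 3.3]]
[[7.2, -0.9, 2.1], [7.3, -0.9, 1.7], [7.4, -0.9, 1.2], [7.5, -1.0, 0.8], [7.5, -1.0, 0.3], [7.5, -1.0, -0.2], [7.5, -1.0, -0.6], [7.4, -1.0, -1.1]]
t: 10.5
tcp_pos: [0.5498, -0.256, 0.247]
tool_rot: [0.751, 0.661, -0.0, 0.001]
force: [1.3, -4.3, -1.9]
finger_gap: 0.128
gripper_force: 26.3
```

```bash
python3 -m handwheel '[[6,-0.8,7.5,0,0,0,0],[6.5,-0.8,7,0,0,0,0],[7,-0.9,6.5,0,0,0,0],[7.5,-1,5.9,0,0,0,0],[8,-1,5.3,0,0,0,0],[8.3,-1.1,4.7,0,0,0,0],[8.7,-1.1,4,0,0,0,0],[9,-1.1,3.3,0,0,0,0],[0,0,0,0,0,0,0],[0,0,0,0,0,0,0]]' 25
```

```text
t: 11.75
tcp_pos: [0.6086, -0.2636, 0.293]
tool_rot: [0.751, 0.661, -0.002, -0.001]
force: [-4.3, -3.0, 6.6]
finger_gap: 0.128
gripper_force: 25.5
```

```bash
python3 -m handwheel '[[7.2,-0.9,2.1,0,0,0,0],[7.3,-0.9,1.7,0,0,0,0],[7.4,-0.9,1.2,0,0,0,0],[7.5,-1,0.8,0,0,0,0],[7.5,-1,0.3,0,0,0,0],[7.5,-1,-0.2,0,0,0,0],[4.5,-0.5,-0.4,0,0,0,0],[0,0,0,0,0,0,0],[0,0,0,0,0,0,0],[0,0,0,0,0,0,0]]' 25
```

```text
t: 13.0
tcp_pos: [0.6595, -0.2699, 0.2972]
tool_rot: [0.751, 0.661, -0.0, 0.001]
force: [-3.1, -2.6, 5.4]
finger_gap: 0.126
gripper_force: 26.4
```

```bash
python3 -m handwheel '[[3,-0.4,0,0,0,0,0],[3,-0.4,0,0,0,0,0],[0,0,0,0,0,0,0],[0,0,0,0,0,0,0],[0,0,0,0,0,0,0],[0,0,0,0,0,0,0.25],[0,0,0,0,0,0,0.32],[0,0,30,0,0,0,0.32],[0,0,45,0,0,0,0.32],[-40,60,30,0,0,0,0.6]]' 25
python3 - <<'E'
from h import *
st()
E
```

```text
t: 14.25
tcp_pos: [0.6358, -0.2244, 0.3956]
tool_rot: [0.751, 0.66, 0.001, 0.002]
force: [-1.7, 1.2, 0.0]
finger_gap: 0.518
gripper_force: 0.0
t 14.25 tcp [ 0.6358 -0.2244  0.3956] R [[0.129, 0.992, 0.004], [0.992, -0.129, -0.001], [-0.0, 0.004, -1.0]] F [-1.7  1.2  0. ] gap 0.5181529678048268 q [-0.51  0.47  1.02  0.    1.65 -0.38]
```

Template is over. Now move to look at the bare stile, from the robot side.

```bash
python3 -m handwheel '[[-30,5,-10,0,0,0,0.1],[-30,5,-10,0,0,0,0.1],[-30,5,-10,0,0,0,0.1],[-30,5,-10,0,0,0,0.1],[0,0,0,0,0,0,0.1],[0,0,0,0,0,0,0.1],[0,0,0,0,0,0,0.1],[0,0,0,0,0,0,0.1],[0,0,0,0,0,0,0.1],[0,0,0,0,0,0,0.1]]'
python3 - <<'E'
from h import *
st()
c=cal('wrist');np.savez('cw4.npz',**c)
a,_=snap('wrist','w4');b,_=snap('top','t4');e,_=snap('scene','s4')
cv2.imwrite('pics/m4.png',np.vstack([cv2.resize(a[60:360,250:590],(0,0),fx=1.15,fy=1.15,interpolation=2),cv2.resize(b[150:230,370:510],(391,223),interpolation=2)]))
E
```

```text
t: 15.5
tcp_pos: [0.5137, -0.2024, 0.3552]
tool_rot: [0.751, 0.661, 0.0, -0.0]
force: [-0.9, -0.4, 0.0]
finger_gap: 0.099
gripper_force: 0.0
t 15.5 tcp [ 0.5137 -0.2024  0.3552] R [[0.127, 0.992, 0.0], [0.992, -0.127, 0.0], [0.0, 0.0, -1.0]] F [-0.9 -0.4  0. ] gap 0.0992094460363199 q [-0.58  0.29  1.41  0.    1.45 -0.45]
```

View pics/m4.png

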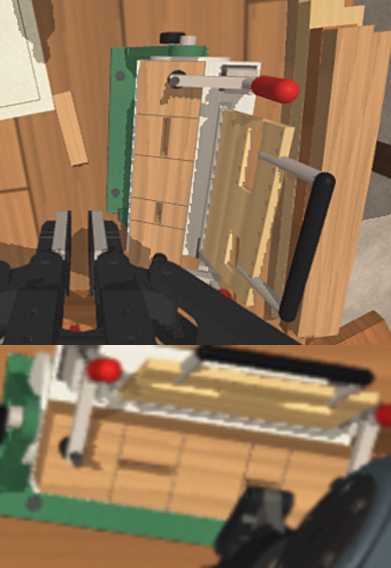

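Wrist view: stile bare, long mortise near (393,179), short near (387,244); template standing back against its stop. Now detect the mouths and stile edges.

```bash
python3 - <<'E'
from h import *
c=dict(np.load('cw4.npz'));im=cv2.imread('pics/w4.png');g=cv2.GaussianBlur(im,(0,0),.6).max(2).astype(float)
for (u0,v0,hw,hh) in ((393,179,9,22),(387,244,9,16)):
    p=g[v0-hh:v0+hh+1,u0-hw:u0+hw+1];print(u0-hw,v0-hh);print('\n'.join(' '.join('%3d'%x for x in r) for r in p[::2]))
for v in (150,205,225):
    print(v,'low',g[v,345:380].astype(int).tolist(),'high',g[v,405:450].astype(int).tolist())
E
```

```text
384 157
211 209 205 202 204 207 212 214 212 208 202 199 199 199 198 195 195 199 205
187 183 183 191 194 197 202 204 203 197 193 194 194 194 194 193 193 198 207
198 191 186 185 184 185 187 182 175 168 162 157 153 153 158 159 157 159 166
211 207 204 203 205 210 211 187 142 125 122 123 129 135 158 188 196 202 207
209 207 204 203 205 209 208 182 145 119 113 121 126 135 162 190 197 205 210
209 207 204 203 205 210 205 173 141 118 113 123 127 139 170 192 199 205 209
209 206 204 204 207 211 204 169 142 130 119 124 129 145 177 195 200 207 210
209 206 204 204 207 212 201 162 139 125 118 123 129 149 183 196 201 208 210
208 206 203 205 209 210 193 155 137 119 119 124 131 156 189 197 203 209 210
208 205 203 205 208 209 190 154 135 119 121 125 134 162 190 197 203 209 209
208 205 205 205 209 207 183 151 135 120 121 127 139 169 192 198 204 210 210
208 206 205 207 210 204 172 146 134 120 125 129 144 176 193 199 208 210 210
208 206 205 207 211 203 168 143 134 122 124 130 147 182 196 201 208 209 210
208 206 207 209 211 198 160 138 124 120 125 132 154 187 197 203 209 210 210
207 206 206 207 208 190 155 
[... 2482 characters left out ...]
194, 202, 203, 202, 201, 198, 195, 194, 192, 191, 193, 202, 212] high [194, 188, 190, 197, 206, 209, 208, 205, 200, 196, 194, 190, 183, 194, 205, 165, 150, 154, 156, 156, 156, 156, 155, 155, 155, 154, 153, 144, 136, 144, 142, 133, 145, 155, 155, 153, 150, 148, 147, 147, 148, 149, 153, 156, 161]
225 low [129, 122, 104, 87, 83, 86, 86, 90, 111, 124, 124, 109, 90, 84, 84, 84, 88, 126, 197, 195, 193, 202, 206, 205, 203, 201, 196, 191, 189, 188, 191, 194, 199, 206, 213] high [190, 192, 193, 200, 204, 203, 197, 192, 191, 181, 181, 219, 213, 164, 151, 152, 152, 153, 154, 151, 153, 154, 154, 152, 145, 136, 146, 160, 158, 153, 155, 154, 153, 150, 148, 147, 147, 149, 151, 154, 159, 162, 161, 153, 147]
```

```bash
cat > face.py <<'E'
from h import *
O=np.array([.554,-.2575,0]);yaw=np.radians(-7.2)
def frame(th):
    t=np.radians(th);Z=R.from_euler('z',yaw).as_matrix();X=Z@[np.cos(t),0,np.sin(t)];Y=Z@[0,1,0];n=Z@[-np.sin(t),0,np.cos(t)]
    A=O+Z@[.075,0,.14];return A+.057*n,np.c_[X,Y,n]
E
python3 - <<'E'
from face import *
c=dict(np.load('cw4.npz'))
px=dict(L=(393.6,178.3),S=(387.5,244.7),Lt=(394.9,162),Lb=(392.3,194.7),St=(388.2,235),Sb=(386.9,254),lo205=(363.3,205),lo225=(362.2,225),lo150=(367,150),hi205=(419.8,205),hi225=(417.9,225))
for th in (20,22,24,26,28,30):
    C,F=frame(th);print(th,{k:(1e3*(F.T@(onplane(c,*p,C,F[:,2])-C))[:2]).round(1).tolist() for k,p in px.items()})
E
```

```text
20 {'L': [-10.7, 47.6], 'S': [-11.0, -44.5], 'Lt': [-10.9, 68.0], 'Lb': [-10.6, 26.3], 'St': [-11.2, -30.1], 'Sb': [-10.6, -58.7], 'lo205': [-46.7, 8.0], 'lo225': [-46.7, -20.9], 'lo150': [-45.7, 80.7], 'hi205': [23.6, 16.6], 'hi225': [24.3, -10.3]}
22 {'L': [-8.8, 47.5], 'S': [-9.0, -44.7], 'Lt': [-8.9, 67.9], 'Lb': [-8.6, 26.2], 'St': [-9.3, -30.3], 'Sb': [-8.7, -58.9], 'lo205': [-45.0, 7.4], 'lo225': [-45.0, -21.6], 'lo150': [-44.0, 80.4], 'hi205': [25.6, 16.9], 'hi225': [26.3, -9.9]}
24 {'L': [-6.8, 47.4], 'S': [-7.1, -44.8], 'Lt': [-6.9, 67.8], 'Lb': [-6.7, 26.1], 'St': [-7.3, -30.4], 'Sb': [-6.7, -59.0], 'lo205': [-43.4, 6.9], 'lo225': [-43.4, -22.3], 'lo150': [-42.4, 80.2], 'hi205': [27.6, 17.2], 'hi225': [28.3, -9.5]}
26 {'L': [-4.9, 47.4], 'S': [-5.1, -44.9], 'Lt': [-5.0, 67.8], 'Lb': [-4.7, 26.0], 'St': [-5.3, -30.5], 'Sb': [-4.8, -59.1], 'lo205': [-41.8, 6.3], 'lo225': [-41.8, -23.0], 'lo150': [-40.8, 80.0], 'hi205': [29.7, 17.5], 'hi225': [30.4, -9.1]}
28 {'L': [-2.9, 47.3], 'S': [-3.1, -45.0], 'Lt': [-3.0, 67.8], 'Lb': [-2.7, 26.0], 'St': [-3.4, -30.6], 'Sb': [-2.8, -59.2], 'lo205': [-40.3, 5.8], 'lo225': [-40.3, -23.6], 'lo150': [-39.2, 79.7], 'hi205': [31.8, 17.9], 'hi225': [32.5, -8.6]}
30 {'L': [-0.9, 47.3], 'S': [-1.2, -45.1], 'Lt': [-1.1, 67.8], 'Lb': [-0.8, 26.0], 'St': [-1.4, -30.6], 'Sb': [-0.8, -59.2], 'lo205': [-38.8, 5.3], 'lo225': [-38.8, -24.3], 'lo150': [-37.7, 79.5], 'hi205': [33.9, 18.3], 'hi225': [34.6, -8.2]}
```

Mouth spacing (92 mm) and lengths agree, and mortise position is firmly (45.5, 189.5) in cradle x,z irrespective of tilt; the tilt itself needs a better source. I'll fit yaw and tilt from the pencil lines squared across the face.

```bash
python3 - <<'E'
from face import *
import face
from scipy.optimize import least_squares
c=dict(np.load('cw4.npz'));im=cv2.imread('pics/w4.png');g=im.max(2).astype(float)
A=frame(20)[0]  # point near mortise row independent of tilt
Z=R.from_euler('z',face.yaw).as_matrix();M=O+Z@[.0455,0,.1895]
def loc(px,yw,th):
    t=np.radians(th);Zr=R.from_euler('z',np.radians(yw)).as_matrix();X=Zr@[np.cos(t),0,np.sin(t)];n=Zr@[-np.sin(t),0,np.cos(t)];Y=Zr@[0,1,0]
    P=np.array([onplane(c,*p,M,n) for p in px])-M;return P@X*1e3,P@Y*1e3
# predicted line pixels
lines=[]
for y in (.0685,.0265,-.0305,-.058):
    t=np.radians(24);X=Z@[np.cos(t),0,np.sin(t)];Y=Z@[0,1,0];pts=[]
    for x in np.r_[np.arange(-27,-5,1.5),np.arange(6,28,1.5)]*1e-3:
        u,v=proj(c,M+x*X+y*Y)[0];ui=int(round(u));rows=np.arange(int(v)-5,int(v)+7);w=np.array([g[r,ui] for r in rows])
        d=np.maximum(np.median(w)-w-8,0)
        if d.sum()>15:
            k=np.argmax(d);s=slice(max(0,k-1),k+2);pts.append((ui,(rows[s]*d[s]).sum()/d[s].sum()))
    pts=np.array(pts);p=np.polyfit(pts[:,0],pts[:,1],1)
    for _ in range(4):
        r=pts[:,1]-np.polyval(p,pts[:,0]);k=abs(r)<1.0
        p=np.polyfit(pts[k,0],pts[k,1],1)
    pts=pts[k];lines.append(pts);print(y,len(pts),p.round(3),'mid',np.round(loc([(391,np.polyval(p,391))],-7.2,24),1).ravel())
def res(q): return np.concatenate([ (lambda Y:Y-Y.mean())(loc(l,*q)[1]) for l in lines])
s=least_squares(res,[-7.2,24],loss='soft_l1',f_scale=.3);J=s.jac;cov=np.linalg.inv(J.T@J)*2*s.cost/len(s.fun);print(s.x,np.sqrt(np.diag(cov)))
for y in(-6.7,-7.2,-7.7):
  s=least_squares(lambda q:res([y,q[0]]),[24],loss='soft_l1',f_scale=.3);print(y,s.x,s.cost)
E
```

```text
0.0685 30 [7.60000e-02 1.30559e+02] mid [-4.9 69.7]
0.0265 30 [1.17000e-01 1.50966e+02] mid [-1.2 23.4]
-0.0305 30 [1.65000e-01 1.70791e+02] mid [  3.2 -30. ]
-0.058 30 [  0.192 180.688] mid [  5.8 -60.4]
[-7.35554162 22.52819866] [0.16594134 0.37348659]
-6.7 [23.8828802] 1.6811732502048975
-7.2 [22.85390934] 1.5054086657494188
-7.7 [21.79783304] 1.549023199559367
```

Tilt ≈ 22.8°, yaw ≈ -7.3°. Print the targets, then go to the rack and look at the gauges from close by.

```bash
sed -i 's/radians(-7.2)/radians(-7.3)/' face.py; python3 - <<'E'
from face import *
c=dict(np.load('cw4.npz'));C,F=frame(22.8)
P={k:onplane(c,*p,C,F[:,2]) for k,p in dict(L=(393.6,178.3),S=(387.5,244.7)).items()};print({k:v.round(4).tolist() for k,v in P.items()})
for k in P: print(k,(F.T@(P[k]-C)*1e3).round(1))
print(F.round(3).tolist()); d=cal('top');print('bottle',onz(d,317,258,.2))
E
python3 -m handwheel '[[2,40,0,0,0,-3,0.1],[2,48,0,0,0,-4.9,0.5],[2,48,0,0,0,0,0.5],[2,48,0,0,0,0,0.5],[2,48,0,0,0,0,0.5],[2,48,-20,0,0,0,0.5],[0,48,-40,0,0,0,0.5],[0,33,-40,0,0,0,0.5],[0,0,-15,0,0,0,0.5],[0,0,0,0,0,0,0.5]]'
python3 - <<'E'
from h import *
s=st();c=cal('wrist');np.savez('cw5.npz',**c);a,_=snap('wrist','w5')
hsv=cv2.cvtColor(a,cv2.COLOR_BGR2HSV)
for k,(lo,hi) in {'red':((0,170,60),(6,255,255)),'yellow':((22,170,90),(32,255,255)),'blue':((105,110,50),(125,255,255))}.items():
    n,l,q,ce=cv2.connectedComponentsWithStats(cv2.inRange(hsv,lo,hi));
    for i in range(1,n):
        if q[i,4]>150:
            pts=np.argwhere(l==i)[:,::-1].astype(np.float32);print(k,q[i],ce[i].round(1),'rect',cv2.minAreaRect(pts),onz(c,*ce[i],.11).round(4))
print(proj(c,[[.5419,.2168,.11],[.523,.1498,.11]]))
E
```

```text
{'L': [0.6051, -0.2161, 0.1894], 'S': [0.5934, -0.3076, 0.1894]}
L [-8.1 47.5  0. ]
S [ -8.2 -44.7  -0. ]
[[0.914, 0.127, -0.384], [-0.117, 0.992, 0.049], [0.388, 0.0, 0.922]]
bottle [0.46354983 0.00965481 0.2       ]
t: 16.9
tcp_pos: [0.5251, 0.1581, 0.2395]
tool_rot: [0.794, 0.607, -0.001, -0.0]
force: [0.1, -0.7, -0.1]
finger_gap: 0.501
gripper_force: 0.0
t 16.9 tcp [0.5251 0.1581 0.2395] R [[0.262, 0.965, -0.002], [0.965, -0.262, -0.001], [-0.001, -0.002, -1.0]] F [ 0.1 -0.7 -0.1] gap 0.5011904424181186 q [ 0.09  0.39  1.58 -0.    1.17  0.35]
red [312 112  20  32 614] [321.5 127.6] rect ((321.5, 127.5), (31.0, 19.0), 90.0) [0.5435 0.2166 0.11  ]
yellow [314 181  14  24 266] [320.7 192.3] rect ((320.56207275390625, 192.44483947753906), (12.449069023132324, 23.606252670288086), 3.3664605617523193) [0.5244 0.1488 0.11  ]
yellow [509 200  41  37 493] [527.5 213.3] rect ((529.0, 218.0), (40.0, 36.0), -0.0) [0.7528 0.0604 0.11  ]
blue [312  35  21  41 785] [321.5  54.7] rect ((322.0, 55.0), (40.0, 20.0), 90.0) [0.5615 0.2832 0.11  ]
[[319.94909138 127.87677014]
 [319.26306603 191.77404207]]
```

View pics/w5.png

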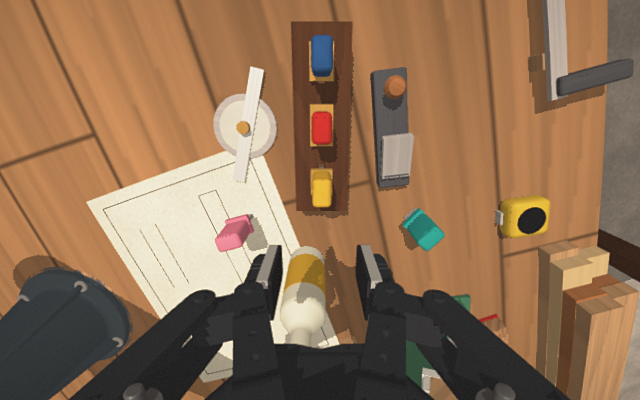

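Wrist view: rack aligned with the tool; red at (321.5,128), yellow (320.6,192), blue (321.5,55). Grasp red at (0.543, 0.2168).

```bash
python3 -m handwheel '[[9,29.5,0,0,0,0,0.5],[9,29.2,-20,0,0,0,0.5],[0,0,-40,0,0,0,0.5],[0,0,-40,0,0,0,0.5],[0,0,-35,0,0,0,0.5],[0,0,-20,0,0,0,0.5],[0,0,-13,0,0,0,0.5],[0,0,0,0,0,0,0.5],[0,0,0,0,0,0,0],[0,0,0,0,0,0,0]]' 50
python3 -m handwheel '[[0,0,0,0,0,0,0],[0,0,0,0,0,0,0],[0,0,0,0,0,0,0],[0,0,5,0,0,0,0],[0,0,20,0,0,0,0],[0,0,40,0,0,0,0],[0,0,50,0,0,0,0],[0,0,60,0,0,0,0],[0,0,60,0,0,0,0],[0,0,55,0,0,0,0]]' 50
python3 - <<'E'
from h import *
st()
E
```

```text
t: 18.2
tcp_pos: [0.5446, 0.2174, 0.0738]
tool_rot: [0.794, 0.607, 0.001, 0.001]
force: [-0.5, -0.5, 2.9]
finger_gap: 0.245
gripper_force: 51.0
t: 19.45
tcp_pos: [0.5429, 0.2174, 0.3644]
tool_rot: [0.794, 0.608, 0.0, 0.0]
force: [1.4, -0.1, -1.0]
finger_gap: 0.238
gripper_force: 50.5
t 19.45 tcp [0.5429 0.2174 0.3644] R [[0.262, 0.965, 0.0], [0.965, -0.262, 0.0], [0.0, 0.0, -1.0]] F [ 1.4 -0.1 -1. ] gap 0.23841647565405463 q [0.19 0.33 1.31 0.   1.49 0.45]
```

Red held, stop underside 23.5 mm ahead of TCP. Carry it over the long mortise, square up to the face.

```bash
python3 -m handwheel '[[0,-30,0,0,0,4,0],[0,-48,0,0,0,3.9,0],[0,-50,0,0,0,0,0],[0,-50,0,0,0,0,0],[0,-50,0,0,0,0,0],[0,-50,0,0,0,0,0],[0,-50,0,-0.7,-5.65,0,0],[0,-50,0,-0.7,-5.65,0,0],[0,-40,0,-0.8,-5.65,0,0],[0,-11.4,0,-0.7,-5.65,0,0]]' 50
python3 -m handwheel '[[10,0,-20,0,0,0,0],[10,0,-30,0,0,0,0],[10,0,-30,0,0,0,0],[0,0,-18,0,0,0,0],[0,0,0,0,0,0,0],[0,0,0,0,0,0,0],[0,0,0,0,0,0,0],[0,0,0,0,0,0,0],[0,0,0,0,0,0,0],[0,0,0,0,0,0,0]]' 50
python3 - <<'E'
from face import *
s=st();c=cal('wrist');np.savez('cw6.npz',**c);a,_=snap('wrist','w6')
C,F=frame(22.8);L=np.array([.6051,-.2161,.1894]);T=R.from_quat(s['tool_rot']).as_matrix();t=np.array(s['tcp_pos'])
print('tcp in L frame mm',(F.T@(t-L)*1e3).round(1),'tool in F',(F.T@T).round(3).tolist())
print('L px',proj(c,[L,L+F[:,1]*.02125,L-F[:,1]*.02125]).round(1).tolist(),'S',proj(c,[[.5934,-.3076,.1894]]).round(1))
o=t+T[:,2]*.0235;print('gauge nose px',proj(c,[o+T[:,2]*.034,o+T[:,2]*.034+T[:,0]*.02,o+T[:,2]*.01+T[:,0]*.02]).round(1).tolist())
cv2.imwrite('pics/w6c.png',cv2.resize(a[110:330,220:440],(0,0),fx=2.7,fy=2.7,interpolation=2))
E
```

```text
t: 20.7
tcp_pos: [0.5429, -0.2144, 0.362]
tool_rot: [0.737, 0.647, 0.131, 0.15]
force: [-0.0, 0.9, -2.5]
finger_gap: 0.241
gripper_force: 50.5
t: 21.95
tcp_pos: [0.5735, -0.2121, 0.2645]
tool_rot: [0.736, 0.648, 0.13, 0.148]
force: [0.1, -0.1, -1.5]
finger_gap: 0.241
gripper_force: 50.4
t 21.95 tcp [ 0.5735 -0.2121  0.2645] R [[0.127, 0.914, 0.384], [0.992, -0.117, -0.049], [-0.0, 0.388, -0.922]] F [ 0.1 -0.1 -1.5] gap 0.24113788633307703 q [-0.64  0.3   1.72  0.27  0.78 -0.67]
tcp in L frame mm [-0.3 -0.  81.6] tool in F [[-0.0, 1.0, -0.0], [1.0, 0.0, -0.0], [-0.0, -0.0, -1.0]]
L px [[319.8, 198.1], [319.8, 176.2], [319.8, 218.9]] S [[319.7 280.8]]
gauge nose px [[319.5, 207.0], [319.6, 184.7], [319.6, 193.2]]
```

```bash
python3 - <<'E'
import cv2
a=cv2.imread('pics/w6.png')
for r in range(150,236,4): print(r,' '.join('%3d,%3d'%(a[r,x].max(),a[r,x].min()) for x in range(303,338,1)) if r in(174,178,182,186,190,194) else ' '.join('%3d'%a[r,x].max() for x in range(298,344)))
E
```

```text
150 211 213 212 214 215 215 214 213 213 208 206 204 206 213 217 176 141 141 139 136 136 131 134 132 134 131 133 131 131 132 138 140 141 140 141 141 143 140 137 135 133 133 132 134 133 130
154 212 211 212 213 214 215 215 214 211 208 205 203 207 182 147 138 142 142 139 136 135 129 133 188 207 167 172 190 191 200 213 220 172 142 186 208 208 216 213 164 137 178 196 195 204 202
158 213 210 211 212 215 215 215 215 210 210 211 199 160 136 138 143 146 141 140 135 134 185 204 205 203 203 200 200 201 203 208 215 215 214 214 215 216 214 210 206 202 204 203 206 203 200
162 211 213 212 214 214 215 214 213 211 209 210 207 161 129 139 145 148 189 207 203 204 206 203 203 204 201 199 201 202 204 211 215 215 214 215 216 216 214 212 206 204 204 203 205 201 196
166 212 213 210 213 215 215 215 214 211 209 209 205 207 211 215 217 216 216 214 209 207 203 205 204 204 202 200 201 201 205 212 214 215 214 217 216 216 214 210 205 206 203 204 202 201 195
170 210 214 213 213 215 215 214 214 214 213 207 206 207 209 213 216 216 216 213 210 204 204 203 203 204 204 201 201 199 205 211 214 215 214 217 217 216 215 212 
[... 2911 characters left out ...]
 157 157 157 160 159 157 159 159 157 158 159 160 160 159 158 161 162 163 161 160 161 161 157 157 157 193 208 182 162 160 160 167 173 174
226 132 135 136 119 120 131 135 139 144 151 159 158 160 159 160 160 161 163 161 162 160 161 162 163 163 163 163 164 161 162 162 160 161 160 158 157 154 163 194 202 194 195 196 206 212 214
230 132 136 131 120 126 132 140 143 148 155 160 164 162 161 162 161 163 160 162 163 161 163 166 160 162 164 163 163 163 160 164 163 161 162 161 160 159 149 175 198 194 192 198 205 214 215
234 131 134 125 122 130 136 142 148 156 160 161 165 163 165 163 164 164 163 163 165 164 163 163 163 163 163 162 163 163 162 162 161 161 160 160 163 160 157 147 180 194 194 198 208 215 213
```

View pics/w6c.png

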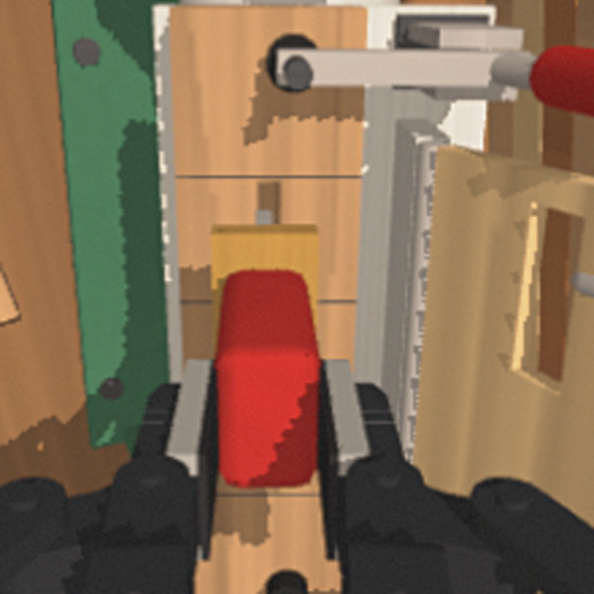

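Last picture: face square in view (pencil lines level), mouth's visible part at cols 315–324 (mid 319.3), blade at cols 314–320 (mid 317): gauge tilted ≈1.3° in the grip. Correct tilt and offset, approach, re-measure numerically.

```bash
python3 -m handwheel '[[0.5,0,0.2,-0.17,-1.3,0,0],[2,-0.3,-4.6,0,0,0,0],[2,-0.2,-4.6,0,0,0,0],[2,-0.3,-4.6,0,0,0,0],[1.7,-0.2,-4.6,0,0,0,0],[0,0,0,0,0,0,0],[0,0,0,0,0,0,0],[0,0,0,0,0,0,0],[0,0,0,0,0,0,0],[0,0,0,0,0,0,0]]' 50
python3 - <<'E'
from face import *
s=st();c=cal('wrist');a,_=snap('wrist','w7')
C,F=frame(22.8);L=np.array([.6051,-.2161,.1894]);T=R.from_quat(s['tool_rot']).as_matrix();t=np.array(s['tcp_pos'])
print('tcp in L',(F.T@(t-L)*1e3).round(1))
print('L px',proj(c,[L,L+F[:,1]*.02125]).round(1).tolist())
o=t+T[:,2]*.0235;z=T[:,2];y=T[:,0]
print('stop top y+25',proj(c,[o-z*.008+y*.025,o+y*.025,o+z*.014+y*.02,o+z*.025+y*.018]).round(1).tolist())
for r in list(range(164,186,1)): print(r,' '.join('%3d/%2d'%(a[r,x].max(),int(a[r,x].max())-int(a[r,x].min())) for x in range(309,332)))
for r in (188,192): print(r,' '.join('%3d'%a[r,x].max() for x in range(290,350)))
E
```

```text
t: 23.25
tcp_pos: [0.5817, -0.2131, 0.2463]
tool_rot: [0.734, 0.646, 0.138, 0.157]
force: [-0.5, -0.0, -1.2]
finger_gap: 0.242
gripper_force: 50.5
t 23.25 tcp [ 0.5817 -0.2131  0.2463] R [[0.127, 0.905, 0.405], [0.992, -0.116, -0.052], [-0.0, 0.408, -0.913]] F [-0.5 -0.  -1.2] gap 0.24235775316234884 q [-0.64  0.33  1.74  0.31  0.72 -0.71]
tcp in L [ 0.3  0.  61.6]
L px [[317.6, 205.4], [317.6, 182.0]]
stop top y+25 [[319.7, 194.1], [319.7, 190.7], [319.6, 191.7], [319.6, 190.0]]
164 139/63 144/68 142/68 143/68 144/68 138/66 132/61 134/61 183/88 203/99 206/100 204/100 204/99 200/96 200/98 200/98 203/100 207/102 215/105 216/104 215/104 216/104 215/105
165 138/63 141/67 142/67 141/68 138/66 136/64 134/61 138/64 184/89 203/100 206/99 205/99 202/100 200/96 201/97 201/98 202/99 210/103 215/106 216/105 215/104 216/104 216/105
166 138/64 138/66 138/66 143/69 143/67 143/69 179/87 195/96 202/97 204/100 205/100 206/100 203/98 202/99 201/99 201/98 203/100 209/103 215/105 216/105 215/105 215/105 215/105
167 139/66 143/68 147/69 192/93 211/102 207/102 208/102 206/100 204/99 204/100 204/99 206/99 
[... 3102 characters left out ...]
4/107 216/105 214/105 215/105 217/103
185 213/103 216/107 218/107 186/90 141/66 128/62 132/62 134/63 132/64 131/64 127/59 110/52 133/64 169/84 197/97 203/100 203/98 210/103 215/106 214/106 215/104 216/106 216/105
188 197 197 199 201 199 200 206 212 215 216 217 216 216 214 213 211 209 211 210 213 216 215 183 144 141 148 150 149 148 148 128 139 169 194 204 204 210 213 215 215 215 217 217 216 214 211 206 203 201 198 202 199 196 192 202 211 213 212 209 209
192 196 198 201 199 195 196 205 213 217 220 220 220 219 218 215 211 212 212 213 170 140 136 131 129 144 155 159 156 157 157 140 143 169 195 203 205 210 218 219 217 219 221 221 219 216 213 206 204 201 200 203 200 196 195 202 213 214 210 211 208
```

```bash
python3 - <<'E'
from face import *
a=cv2.imread('pics/w7.png')
for r in range(186,202): print(r,[tuple(int(v) for v in a[r,x]) for x in (316,318,326,330)])
c=cal('wrist');s=manip.sense();T=R.from_quat(s['tool_rot']).as_matrix();t=np.array(s['tcp_pos']);o=t+T[:,2]*.0235;z=T[:,2];y=T[:,0]
for d in (0,-.001,-.002): print(d,proj(c,[o-z*.008+y*(.025+d),o+y*(.025+d),o+z*.034+y*(.02+d),o+z*.034+y*(.015+d),o+z*.02+y*(.02+d)])[:,1].round(1))
E
```

```text
186 [(69, 100, 133), (67, 97, 131), (107, 157, 210), (109, 160, 214)]
187 [(87, 109, 134), (83, 109, 135), (108, 157, 209), (112, 161, 215)]
188 [(126, 136, 150), (125, 137, 148), (108, 157, 210), (111, 161, 215)]
189 [(132, 142, 155), (134, 145, 157), (109, 157, 210), (110, 159, 215)]
190 [(131, 141, 153), (131, 142, 153), (107, 156, 210), (110, 161, 215)]
191 [(133, 143, 153), (132, 144, 154), (110, 158, 212), (113, 164, 217)]
192 [(139, 147, 159), (137, 145, 157), (109, 158, 210), (110, 162, 219)]
193 [(85, 124, 158), (78, 123, 162), (73, 125, 167), (71, 125, 170)]
194 [(58, 116, 158), (57, 117, 161), (58, 114, 155), (57, 114, 154)]
195 [(59, 116, 157), (58, 117, 160), (59, 115, 155), (52, 102, 137)]
196 [(70, 134, 181), (69, 135, 184), (65, 130, 178), (67, 131, 180)]
197 [(75, 149, 204), (77, 152, 209), (78, 150, 206), (78, 154, 210)]
198 [(78, 154, 208), (79, 155, 212), (77, 152, 208), (78, 155, 212)]
199 [(74, 150, 205), (79, 153, 211), (76, 150, 205), (77, 155, 210)]
200 [(76, 152, 207), (78, 153, 212), (75, 149, 204), (79, 154, 211)]
201 [(77, 151, 206), (77, 154, 211), (77, 150, 206), (76, 152, 208)]
0 [194.1 190.7 184.7 190.3 189.4]
-0.001 [195.5 192.  185.8 191.5 190.6]
-0.002 [196.8 193.4 186.9 192.6 191.8]
```

Stop edge shows the gauge 1.5 mm towards -y' in the grip; shift and insert part way.

```bash
python3 -m handwheel '[[0.5,1.45,0.1,0,0,0,0],[0,0,0,0,0,0,0],[1.15,-0.15,-2.77,0,0,0,0],[1.15,-0.15,-2.77,0,0,0,0],[1.15,-0.15,-2.77,0,0,0,0],[1.15,-0.15,-2.77,0,0,0,0],[0.8,-0.1,-1.85,0,0,0,0],[0,0,0,0,0,0,0],[0,0,0,0,0,0,0],[0,0,0,0,0,0,0]]' 50
cat > chk.py <<'E'
from face import *
import sys
s=st();C,F=frame(22.8);M={'L':[.6051,-.2161,.1894],'S':[.5934,-.3076,.1894]}[sys.argv[1]];t=np.array(s['tcp_pos'])
print('tcp in mortise',(F.T@(t-M)*1e3).round(1),'F local',(F.T@s['force']).round(1),'M local',(F.T@s['ft_torque']).round(2),'axis',(F.T@R.from_quat(s['tool_rot']).as_matrix())[:,2].round(3))
E
python3 chk.py L
```

```text
t: 24.55
tcp_pos: [0.5876, -0.2124, 0.2334]
tool_rot: [0.734, 0.646, 0.138, 0.157]
force: [-0.1, -0.3, -1.5]
finger_gap: 0.24
gripper_force: 50.5
t 24.55 tcp [ 0.5876 -0.2124  0.2334] R [[0.127, 0.905, 0.405], [0.992, -0.116, -0.052], [-0.0, 0.408, -0.913]] F [-0.1 -0.3 -1.5] gap 0.239592668893155 q [-0.63  0.36  1.75  0.31  0.69 -0.71]
tcp in mortise [ 0.6  1.5 47.5] F local [-0.6 -0.3 -1.4] M local [ 0.03  0.32 -0.02] axis [ 0.023 -0.    -1.   ]
```

```bash
python3 -m handwheel '[[0.77,-0.1,-1.85,0,0,0,0],[0.77,-0.1,-1.85,0,0,0,0],[0.77,-0.1,-1.85,0,0,0,0],[0.77,-0.1,-1.85,0,0,0,0],[0.77,-0.1,-1.85,0,0,0,0],[0.77,-0.1,-1.85,0,0,0,0],[0.77,-0.1,-1.85,0,0,0,0],[0.77,-0.1,-1.85,0,0,0,0],[0,0,0,0,0,0,0],[0,0,0,0,0,0,0]]' 50
python3 chk.py L
```

```text
t: 25.8
tcp_pos: [0.5938, -0.2131, 0.2185]
tool_rot: [0.734, 0.646, 0.138, 0.157]
force: [0.5, 0.4, -1.0]
finger_gap: 0.24
gripper_force: 50.5
t 25.8 tcp [ 0.5938 -0.2131  0.2185] R [[0.127, 0.905, 0.405], [0.992, -0.116, -0.052], [-0.0, 0.408, -0.913]] F [ 0.5  0.4 -1. ] gap 0.24000881499764928 q [-0.62  0.39  1.75  0.32  0.65 -0.72]
tcp in mortise [ 0.6  1.5 31.3] F local [ 0.   0.4 -1.1] M local [ 0.05  0.31 -0.03] axis [ 0.023 -0.    -1.   ]
```

```bash
python3 -m handwheel '[[0.3,0,-0.75,0,0,0,0],[0.3,0,-0.75,0,0,0,0],[0.3,0,-0.75,0,0,0,0],[0.3,-0.1,-0.75,0,0,0,0],[0.3,0,-0.75,0,0,0,0],[0.3,-0.1,-0.75,0,0,0,0],[0.3,0,-0.75,0,0,0,0],[0.3,-0.1,-0.75,0,0,0,0],[0,0,0,0,0,0,0],[0,0,0,0,0,0,0]]' 50
python3 chk.py L
```

```text
t: 27.05
tcp_pos: [0.5962, -0.2135, 0.2125]
tool_rot: [0.734, 0.646, 0.138, 0.157]
force: [-0.4, -0.2, -1.4]
finger_gap: 0.237
gripper_force: 50.5
t 27.05 tcp [ 0.5962 -0.2135  0.2125] R [[0.127, 0.905, 0.405], [0.992, -0.116, -0.052], [-0.0, 0.408, -0.913]] F [-0.4 -0.2 -1.4] gap 0.23724756851128403 q [-0.62  0.4   1.75  0.33  0.64 -0.72]
tcp in mortise [ 0.5  1.5 24.8] F local [-0.9 -0.3 -1.1] M local [-0.    0.27 -0.  ] axis [ 0.023 -0.    -1.   ]
```

```bash
python3 -m handwheel '[[0.2,0,-0.5,0,0,0,0],[0.2,0,-0.5,0,0,0,0],[0.2,0,-0.5,0,0,0,0],[0.2,0,-0.5,0,0,0,0],[0.2,0,-0.5,0,0,0,0],[0.2,-0.1,-0.5,0,0,0,0],[0,0,0,0,0,0,0],[0,0,0,0,0,0,0],[0,0,0,0,0,0,0],[0,0,0,0,0,0,0]]' 50
python3 chk.py L
```

```text
t: 28.3
tcp_pos: [0.597, -0.2135, 0.2112]
tool_rot: [0.734, 0.646, 0.138, 0.157]
force: [-7.3, 1.5, 10.3]
finger_gap: 0.24
gripper_force: 52.2
t 28.3 tcp [ 0.597  -0.2135  0.2112] R [[0.126, 0.905, 0.406], [0.992, -0.115, -0.053], [-0.001, 0.409, -0.912]] F [-7.3  1.5 10.3] gap 0.24025259595597034 q [-0.62  0.4   1.75  0.33  0.64 -0.72]
tcp in mortise [ 0.7  1.5 23.3] F local [-2.9  0.6 12.4] M local [ 0.07  0.89 -0.04] axis [ 0.024 -0.001 -1.   ]
```

Contact at the expected depth. A little more push to seat, then release and back off.

```bash
python3 -m handwheel '[[0.2,0,-0.5,0,0,0,0],[0.2,0,-0.5,0,0,0,0],[0.2,0,-0.5,0,0,0,0],[0,0,0,0,0,0,0],[0,0,0,0,0,0,0.3],[0,0,0,0,0,0,0.42],[0,0,0,0,0,0,0.45],[-1.9,0.2,4.6,0,0,0,0.45],[-5.7,0.7,13.8,0,0,0,0.45],[-13,1.7,31,0,0,0,0.45]]' 50
python3 chk.py L; python3 - <<'E'
from h import *
snap('wrist','w8')
E
```

```text
t: 29.55
tcp_pos: [0.5765, -0.2105, 0.2571]
tool_rot: [0.734, 0.646, 0.138, 0.155]
force: [0.9, -0.2, -0.2]
finger_gap: 0.452
gripper_force: 0.0
t 29.55 tcp [ 0.5765 -0.2105  0.2571] R [[0.127, 0.906, 0.403], [0.992, -0.116, -0.05], [0.001, 0.406, -0.914]] F [ 0.9 -0.2 -0.2] gap 0.4520571629437992 q [-0.64  0.31  1.74  0.3   0.74 -0.7 ]
tcp in mortise [-0.5  1.9 73.7] F local [ 0.7 -0.  -0.6] M local [0.02 0.22 0.04] axis [ 0.02   0.001 -1.   ]
```

```bash
python3 -m handwheel '[[-18,2,42,0,0,0,0.5],[-10,5,50,0,0,0,0.5],[-8,40,10,0.77,5.97,0,0.5],[-8,48,0,0.77,5.97,0,0.5],[-8,48,0,0.77,5.97,0,0.5],[-8,48,0,0.75,6,0,0.5],[-4,48,-20,0,0,-4,0.5],[0,48,-40,0,0,-3.9,0.5],[0,24,-38,0,0,0,0.5],[0,0,0,0,0,0,0.5]]' 50
python3 - <<'E'
from h import *
s=st();c=cal('wrist');a,_=snap('wrist','w9')
np.savez('cw9.npz',**c)
hsv=cv2.cvtColor(a,cv2.COLOR_BGR2HSV);P=np.array([.524,.1475,.11]);u,v=proj(c,P)[0];print(u,v)
u0,v0=int(u),int(v)
for r in range(v0-34,v0+36,3): print(r,' '.join('%3d:%2d'%(hsv[r,x,2],hsv[r,x,0]) for x in range(u0-16,u0+18,2)))
E
```

```text
t: 30.85
tcp_pos: [0.5108, 0.1015, 0.2593]
tool_rot: [0.793, 0.609, -0.003, -0.002]
force: [0.2, -1.1, -0.8]
finger_gap: 0.504
gripper_force: 0.0
t 30.85 tcp [0.5108 0.1015 0.2593] R [[0.259, 0.966, -0.006], [0.966, -0.259, -0.0], [-0.002, -0.006, -1.0]] F [ 0.2 -1.1 -0.8] gap 0.5036809693881151 q [-0.02  0.33  1.62 -0.    1.2   0.24]
320.51831221387 138.53961882347403
104 104:11  98:11 102:11 102:10 105:11  99:11 101:10 103:11 103:10  99:11 103:10 107:11 103:11 102:11 102:11  97:10  96:11
107 105:10 102:11 100:11 102:11 105:11  99:10  98:10 103:11 102:10 103:10 103: 9 104:10 103:11 104:11 101:10 100:11  97:10
110 102:10 102:11 102:11 105:11 104:11  95:12  99:11 103:10 102:11 101:11 100:11 104:10 104:12 101:11 102:10  99:10  96:10
113 101:11 100:11  98:10 104:10 102:11  97:11  98:12 105:10 101:11 101:11 101:10 107:11 103:11 102:10 101:10  98:11  97:10
116  98:10  99:11 101:11 106:11 104:12 101:10  99:10  95:10  95:11  96:11  93:12 103:11 103:11 101: 9 100:11  98:10  97:10
119  93:10  95:11 100:10 104:11 103:10  99:10  96: 9  92:11 107:13 108:13  85:12 100:11 100: 9  99:10  99:10  99:
[... 1523 characters left out ...]
0  95: 9  99:11  80:10  70:10  66:10  70:11  69:10  68: 9  66:12  64: 9  64:10  79:11
161 100:11  96:10  93:11  98:10  97:10  97:10 100:10 101:11  69:10  68:10  69: 9  69:11  67:10  67:11  63: 8  62:10  81: 9
164 100:10  98:11  94: 9  99: 9  99:10  92: 9  94:11 103:11  68:11  68: 8  69:11  68: 9  66: 8  65:11  62:13  63:10  84: 8
167 104:14 102:13 104:14 106:13 102:14 102:13 101:14 101:14 102:14 107:14 112:13 114:13 114:13 107:13 107:14 106:14 107:14
170 105:13 104:13 104:13 102:13 104:13 106:13 103:12  99:14 103:13 105:14 108:13 112:14 112:13 108:13 109:12 112:13 107:14
173 102:14 103:14 102:14 104:14 103:13 103:13 101:13 100:13 100:14 105:13 107:14 111:13 113:13 109:14 107:14 111:14 107:14
```

Yellow's top spans rows 123.5–153, cols 312–330.5: centre ≈ (0.5247, 0.1473). Grasp it.

```bash
python3 -m handwheel '[[7,23,-10,0,0,0,0.5],[6.8,22.7,-40,0,0,0,0.5],[0,0,-40,0,0,0,0.5],[0,0,-40,0,0,0,0.5],[0,0,-30,0,0,0,0.5],[0,0,-18,0,0,0,0.5],[0,0,-8,0,0,0,0.5],[0,0,0,0,0,0,0.5],[0,0,0,0,0,0,0],[0,0,0,0,0,0,0]]' 50
python3 -m handwheel '[[0,0,0,0,0,0,0],[0,0,0,0,0,0,0],[0,0,0,0,0,0,0],[0,0,5,0,0,0,0],[0,0,20,0,0,0,0],[0,0,40,0,0,0,0],[0,0,50,0,0,0,0],[0,0,60,0,0,0,0],[0,0,60,0,0,0,0],[0,0,55,0,0,0,0]]' 50
```

```text
t: 32.15
tcp_pos: [0.528, 0.1458, 0.0768]
tool_rot: [0.794, 0.608, 0.001, 0.001]
force: [-1.3, -1.4, 5.8]
finger_gap: 0.239
gripper_force: 49.9
t: 33.4
tcp_pos: [0.5266, 0.1459, 0.3676]
tool_rot: [0.794, 0.608, 0.0, 0.0]
force: [0.2, 0.2, -1.7]
finger_gap: 0.237
gripper_force: 49.7
```

```bash
python3 -m handwheel '[[0,-40,0,0,0,4,0],[0,-50,0,0,0,3.9,0],[0,-50,0,0,0,0,0],[0,-50,0,0,0,0,0],[0,-50,0,0,0,0,0],[0,-50,0,0,0,0,0],[0,-50,0,-0.7,-5.65,0,0],[0,-50,0,-0.7,-5.65,0,0],[0,-40,0,-0.8,-5.65,0,0],[10,-20,0,-0.7,-5.65,0,0]]' 50
python3 -m handwheel '[[10,0,-25,0,0,0,0],[10,0,-35,0,0,0,0],[10,0,-35,0,0,0,0],[0.5,0,-15,0,0,0,0],[0,0,-5,0,0,0,0],[0,0,0,0,0,0,0],[0,0,0,0,0,0,0],[0,0,0,0,0,0,0],[0,0,0,0,0,0,0],[0,0,0,0,0,0,0]]' 50
python3 chk.py S; python3 - <<'E'
from face import *
s=manip.sense();c=cal('wrist');a,_=snap('wrist','w10')
C,F=frame(22.8);L=np.array([.5934,-.3076,.1894]);T=R.from_quat(s['tool_rot']).as_matrix();t=np.array(s['tcp_pos'])
print('S px c,+y end',proj(c,[L,L+F[:,1]*.01325,L+F[:,1]*.046]).round(1).tolist())
o=t+T[:,2]*.0265;z=T[:,2];y=T[:,0]
for d in (0,-.001,-.002): print(d,'stop top, bottom edge rows',proj(c,[o-z*.008+y*(.017+d),o+y*(.017+d),o+z*.034+y*(.012+d),o+z*.02+y*(.012+d)]).round(1).tolist())
for r in list(range(172,214,1)): print(r,' '.join('%3d/%2d'%(a[r,x].max(),int(a[r,x].max())-int(a[r,x].min())) for x in range(308,331)))
for r in (206,210,214): print(r,' '.join('%3d'%a[r,x].max() for x in range(290,350)))
E
```

```text
t: 34.65
tcp_pos: [0.5361, -0.3061, 0.3651]
tool_rot: [0.736, 0.647, 0.131, 0.149]
force: [0.5, 0.2, -1.7]
finger_gap: 0.242
gripper_force: 49.8
t: 35.9
tcp_pos: [0.5677, -0.3043, 0.2506]
tool_rot: [0.736, 0.648, 0.13, 0.149]
force: [0.2, -0.1, -1.9]
finger_gap: 0.238
gripper_force: 49.7
t 35.9 tcp [ 0.5677 -0.3043  0.2506] R [[0.127, 0.914, 0.384], [0.992, -0.117, -0.05], [-0.001, 0.387, -0.922]] F [ 0.2 -0.1 -1.9] gap 0.2383114873335158 q [-0.79  0.38  1.65  0.33  0.82 -0.85]
tcp in mortise [-0.2  0.  66.5] F local [-0.5 -0.  -1.8] M local [0.04 0.32 0.04] axis [-0. -0. -1.]
S px c,+y end [[319.8, 203.5], [319.8, 189.3], [319.8, 152.0]]
0 stop top, bottom edge rows [[319.7, 203.6], [319.7, 199.9], [319.6, 192.7], [319.6, 197.8]]
-0.001 stop top, bottom edge rows [[319.7, 204.9], [319.7, 201.2], [319.6, 193.8], [319.6, 199.0]]
-0.002 stop top, bottom edge rows [[319.7, 206.2], [319.7, 202.5], [319.6, 194.9], [319.6, 200.2]]
172 219/106 219/105 218/105 216/105 216/105 214/104 213/106 213/106 212/106 208/103 210/103 210/102 209/102 208/102 205/99 202/100 198/98 201/99 204/99 210/103 2
[... 7437 characters left out ...]
 209 207 207 204 209 209 211 212 213 210 208 202 180 168 191 197 199 199 201 202 202 201 182 177 180 190 194 201 199 206 211 210 210 211 210 210 209 213 214 211 209 205 197 193 197 199 201 201 203 211 211 209 211
210 217 214 209 204 165 179 206 210 209 208 164 146 158 165 170 176 181 185 185 184 184 186 186 183 185 184 185 184 185 188 188 188 187 189 190 189 186 186 184 190 206 212 208 207 211 213 211 207 203 196 194 198 201 201 202 206 210 211 210 206
214 137 136 134 129 127 160 201 172 135 128 139 151 161 167 172 175 183 188 188 188 190 190 189 192 191 191 192 191 191 193 193 190 191 193 194 192 191 190 188 187 183 188 203 209 214 213 210 206 200 197 195 197 200 200 201 205 211 210 210 207
```

Yellow's blade sits at cols 310–316, well left of the mouth (314.5–324): it is tilted in the grip. Measure stop and grip columns to get the tilt.

```bash
python3 - <<'E'
from face import *
a=cv2.imread('pics/w10.png');c=cal('wrist');s=manip.sense();T=R.from_quat(s['tool_rot']).as_matrix();t=np.array(s['tcp_pos']);o=t+T[:,2]*.0265;z=T[:,2];y=T[:,0];x=T[:,1]
for r in (202,205,196): print(r,' '.join('%d/%d'%(a[r,k].max(),int(a[r,k].max())-int(a[r,k].min())) for k in list(range(290,304))),'|',' '.join('%d/%d'%(a[r,k].max(),int(a[r,k].max())-int(a[r,k].min())) for k in range(330,346)))
h=cv2.cvtColor(a,cv2.COLOR_BGR2HSV)
for r in range(206,262,6):
    k=np.where((h[r,270:370,0]>=22)&(h[r,270:370,0]<34)&(h[r,270:370,1]>150))[0]+270
    print(r,k.min() if len(k) else None,k.max() if len(k) else None,len(k))
for nm,P,w in (('stop bot',o+y*.017,x*.014),('stop top',o-z*.008+y*.017,x*.014),('grip 30',o-z*.03+y*.017,x*.011),('grip top front',o-z*.06+y*.017,x*.011),('top rear',o-z*.06-y*.017,x*.011),('nose',o+z*.028+y*.012,x*.0025)):
    print(nm,proj(c,[P-w,P+w]).round(1).tolist())
E
```

```text
202 208/101 208/102 205/103 203/97 199/96 178/94 164/100 156/99 156/97 155/98 154/95 154/94 155/94 157/97 | 158/97 157/99 157/98 160/98 201/101 217/106 213/105 209/101 203/99 197/97 194/94 195/96 200/97 200/98 200/99 203/99
205 211/103 207/103 207/100 202/98 198/97 203/114 209/130 209/132 205/130 203/129 203/129 204/128 206/133 213/133 | 211/135 212/135 212/133 211/133 214/118 215/107 212/105 207/102 202/99 197/96 194/95 195/95 201/98 203/99 199/98 205/100
196 210/101 208/101 207/101 203/101 198/96 195/95 192/94 193/95 194/95 201/97 203/100 205/101 210/102 216/105 | 214/104 215/104 218/105 216/103 214/106 214/106 211/105 212/103 204/99 198/97 195/94 196/96 201/98 200/97 199/97 204/99
206 None None 0
212 None None 0
218 None None 0
224 None None 0
230 None None 0
236 325 325 1
242 308 333 26
248 308 331 23
254 311 329 19
260 309 329 13
stop bot [[300.7, 200.0], [338.6, 200.0]]
stop top [[300.0, 203.6], [339.4, 203.6]]
grip 30 [[302.4, 215.2], [337.0, 215.2]]
grip top front [[299.2, 236.3], [340.5, 236.3]]
top rear [[300.6, 289.6], [338.9, 289.6]]
nose [[316.6, 194.8], [322.6, 194.8]]
```

```bash
python3 -m handwheel '[[1,-0.1,0.4,-0.38,-3.0,0,0],[0.7,-0.1,0.3,0,0,0,0],[0,0,0,0,0,0,0],[0,0,0,0,0,0,0],[0,0,0,0,0,0,0],[0,0,0,0,0,0,0],[0,0,0,0,0,0,0],[0,0,0,0,0,0,0],[0,0,0,0,0,0,0],[0,0,0,0,0,0,0]]' 50
python3 chk.py S; python3 - <<'E'
from face import *
s=manip.sense();c=cal('wrist');a,_=snap('wrist','w11');C,F=frame(22.8);L=np.array([.5934,-.3076,.1894]);n=F[:,2]
pr=lambda r,a0,b0:print(r,a0,' '.join('%d/%d'%(a[r,k].max(),int(a[r,k].max())-int(a[r,k].min())) for k in range(a0,b0)))
print('S',proj(c,[L,L+F[:,1]*.01325]).round(1).tolist(), 'line up normal from S (0,12,28,40 mm)',proj(c,[L+F[:,1]*.013+n*h for h in(0,.012,.036)]).round(1).tolist())
for r in (189,190,191,192,194,196,198): pr(r,302,332)
for r in (200,202,204): pr(r,288,304);pr(r,326,342)
E
```

```text
t: 37.2
tcp_pos: [0.5693, -0.3044, 0.2511]
tool_rot: [0.732, 0.644, 0.147, 0.168]
force: [0.5, -0.0, -0.9]
finger_gap: 0.242
gripper_force: 49.8
t 37.2 tcp [ 0.5693 -0.3044  0.2511] R [[0.127, 0.893, 0.432], [0.992, -0.114, -0.056], [-0.0, 0.435, -0.9]] F [ 0.5 -0.  -0.9] gap 0.24156651985006322 q [-0.8   0.37  1.69  0.4   0.77 -0.92]
tcp in mortise [ 1.5  0.1 66.3] F local [ 0.2  0.  -1. ] M local [-0.01  0.32 -0.  ] axis [ 0.052 -0.    -0.999]
S [[314.0, 203.7], [313.9, 189.5]] line up normal from S (0,12,28,40 mm) [[313.9, 189.8], [314.4, 193.9], [315.6, 203.5]]
189 302 206/97 218/105 215/104 210/102 211/101 205/99 202/95 192/92 190/91 191/88 188/88 189/89 188/89 184/86 177/81 175/80 180/84 194/92 200/95 206/98 213/103 217/105 216/106 215/105 213/102 211/103 211/101 210/102 209/100 204/99
190 302 221/109 223/108 222/109 223/108 221/108 218/107 200/99 179/89 173/83 165/80 159/77 160/76 155/76 149/69 138/64 147/71 175/86 200/98 212/103 217/108 221/109 225/108 223/108 223/107 221/109 220/106 218/106 219/106 218/107 216/107
191 302 221/107 221/105 222/106 220/106 219/106 215/106 191/9
[... 1189 characters left out ...]
02 207/105 215/110 214/108 212/108 211/109 214/107 216/109
200 326 183/103 183/101 181/102 182/101 182/100 174/101 169/98 183/97 194/96 197/96 202/99 203/100 201/99 206/102 212/104 214/104
202 288 202/98 195/97 193/95 195/93 195/93 199/97 204/99 185/100 163/100 156/98 157/97 153/98 155/94 155/96 156/96 156/100
202 326 161/100 156/97 157/96 158/100 161/99 158/102 158/100 160/99 186/95 197/95 203/98 203/98 202/99 206/101 212/104 214/105
204 288 200/96 196/96 193/94 192/92 195/94 199/96 204/98 193/109 184/116 184/116 181/113 180/113 178/111 179/113 190/119 193/122
204 326 211/133 207/131 207/131 206/131 207/132 209/133 208/131 205/130 202/112 197/98 201/97 202/98 202/100 206/101 211/104 214/103
```

```bash
python3 -m handwheel '[[0.25,0,0.1,-0.06,-0.5,0,0],[0,0,0,0,0,0,0],[0.77,-0.1,-1.85,0,0,0,0],[0.77,-0.1,-1.85,0,0,0,0],[0.77,-0.1,-1.85,0,0,0,0],[0.77,-0.1,-1.85,0,0,0,0],[0.77,-0.1,-1.85,0,0,0,0],[0.77,-0.1,-1.85,0,0,0,0],[0,0,0,0,0,0,0],[0,0,0,0,0,0,0]]' 50
python3 chk.py S
```

```text
t: 38.5
tcp_pos: [0.5743, -0.3051, 0.2401]
tool_rot: [0.731, 0.643, 0.15, 0.171]
force: [-0.3, 1.4, -0.6]
finger_gap: 0.239
gripper_force: 49.8
t 38.5 tcp [ 0.5743 -0.3051  0.2401] R [[0.127, 0.889, 0.44], [0.992, -0.114, -0.057], [-0.0, 0.443, -0.896]] F [-0.3  1.4 -0.6] gap 0.23914155755154903 q [-0.8   0.39  1.69  0.42  0.74 -0.94]
tcp in mortise [ 1.9  0.1 54.2] F local [-0.6  1.3 -0.3] M local [-0.01  0.32 -0.04] axis [ 0.061 -0.    -0.998]
```

```bash
python3 -m handwheel '[[0.77,-0.1,-1.85,0,0,0,0],[0.77,-0.1,-1.85,0,0,0,0],[0.77,-0.1,-1.85,0,0,0,0],[0.77,-0.1,-1.85,0,0,0,0],[0.77,-0.1,-1.85,0,0,0,0],[0.77,-0.1,-1.85,0,0,0,0],[0.77,-0.1,-1.85,0,0,0,0],[0,0,0,0,0,0,0],[0,0,0,0,0,0,0],[0,0,0,0,0,0,0]]' 50
python3 chk.py S
```

```text
t: 39.75
tcp_pos: [0.5796, -0.3058, 0.2272]
tool_rot: [0.731, 0.643, 0.15, 0.171]
force: [-1.3, 0.3, -1.9]
finger_gap: 0.239
gripper_force: 49.8
t 39.75 tcp [ 0.5796 -0.3058  0.2272] R [[0.127, 0.889, 0.44], [0.992, -0.114, -0.057], [-0.0, 0.443, -0.896]] F [-1.3  0.3 -1.9] gap 0.23884956697181428 q [-0.79  0.41  1.7   0.43  0.71 -0.95]
tcp in mortise [ 1.8  0.  40.3] F local [-1.9  0.1 -1.2] M local [-0.07  0.36 -0.03] axis [ 0.061 -0.    -0.998]
```

```bash
python3 -m handwheel '[[0.4,0,-0.9,0,0,0,0],[0.4,-0.1,-0.9,0,0,0,0],[0.4,0,-0.9,0,0,0,0],[0.4,-0.1,-0.9,0,0,0,0],[0.4,0,-0.9,0,0,0,0],[0.4,-0.1,-0.9,0,0,0,0],[0.4,0,-0.9,0,0,0,0],[0.4,-0.1,-0.9,0,0,0,0],[0,0,0,0,0,0,0],[0,0,0,0,0,0,0]]' 50
python3 chk.py S
```

```text
t: 41.0
tcp_pos: [0.5828, -0.3061, 0.2199]
tool_rot: [0.731, 0.643, 0.15, 0.171]
force: [-0.5, -0.5, -1.2]
finger_gap: 0.236
gripper_force: 49.8
t 41.0 tcp [ 0.5828 -0.3061  0.2199] R [[0.127, 0.889, 0.44], [0.992, -0.114, -0.056], [-0.0, 0.443, -0.896]] F [-0.5 -0.5 -1.2] gap 0.23556362864826716 q [-0.79  0.42  1.7   0.44  0.7  -0.96]
tcp in mortise [ 2.   0.1 32.3] F local [-0.9 -0.5 -0.9] M local [-0.    0.34 -0.  ] axis [ 0.061 -0.    -0.998]
```

```bash
python3 -m handwheel '[[0.3,0,-0.7,0,0,0,0],[0.3,-0.1,-0.7,0,0,0,0],[0.3,0,-0.7,0,0,0,0],[0.3,-0.1,-0.7,0,0,0,0],[0.3,0,-0.7,0,0,0,0],[0.3,-0.1,-0.7,0,0,0,0],[0.3,0,-0.7,0,0,0,0],[0.2,0,-0.5,0,0,0,0],[0,0,0,0,0,0,0],[0,0,0,0,0,0,0]]' 50
python3 chk.py S
```

```text
t: 42.25
tcp_pos: [0.5851, -0.3064, 0.2145]
tool_rot: [0.731, 0.643, 0.15, 0.171]
force: [-0.8, 0.6, -1.7]
finger_gap: 0.238
gripper_force: 49.8
t 42.25 tcp [ 0.5851 -0.3064  0.2145] R [[0.127, 0.889, 0.44], [0.992, -0.114, -0.056], [-0.0, 0.443, -0.896]] F [-0.8  0.6 -1.7] gap 0.2375264984002231 q [-0.79  0.43  1.7   0.44  0.69 -0.96]
tcp in mortise [ 2.   0.1 26.4] F local [-1.4  0.5 -1.2] M local [0.03 0.37 0.03] axis [ 0.061 -0.    -0.998]
```

```bash
python3 -m handwheel '[[0.2,0,-0.5,0,0,0,0],[0.2,0,-0.5,0,0,0,0],[0.2,0,-0.5,0,0,0,0],[0.2,0,-0.5,0,0,0,0],[0.2,0,-0.5,0,0,0,0],[0.2,-0.1,-0.5,0,0,0,0],[0,0,0,0,0,0,0],[0,0,0,0,0,0,0],[0,0,0,0,0,0,0],[0,0,0,0,0,0,0]]' 50
python3 chk.py S
```

```text
t: 43.5
tcp_pos: [0.5858, -0.3066, 0.2142]
tool_rot: [0.73, 0.644, 0.15, 0.172]
force: [-10.6, 3.2, 15.7]
finger_gap: 0.238
gripper_force: 52.6
t 43.5 tcp [ 0.5858 -0.3066  0.2142] R [[0.126, 0.889, 0.441], [0.992, -0.112, -0.058], [-0.002, 0.445, -0.896]] F [-10.6   3.2  15.7] gap 0.238103371849817 q [-0.79  0.43  1.7   0.44  0.68 -0.96]
tcp in mortise [ 2.6  0.  25.8] F local [-4.   1.9 18.7] M local [0.27 1.11 0.01] axis [ 0.063 -0.001 -0.998]
```

```bash
python3 -m handwheel '[[0.2,0,-0.5,0,0,0,0],[0.2,0,-0.5,0,0,0,0],[0,0,0,0,0,0,0],[0,0,0,0,0,0,0.3],[0,0,0,0,0,0,0.42],[0,0,0,0,0,0,0.45],[0,0,0,0,0,0,0.45],[-2,0.2,4.6,0,0,0,0.45],[-6,0.7,13.8,0,0,0,0.45],[-14,1.7,31,0,0,0,0.45]]' 50
python3 -m handwheel '[[-20,5,40,0.8,6,0,0.3],[-20,10,20,0.8,6,0,0.1],[-20,15,0,0.8,6,0,0.1],[-20,20,0,0.8,6,0,0.1],[0,20,0,0,0,0,0.1],[0,15,0,0,0,0,0.1],[0,10,0,0,0,0,0.1],[0,0,0,0,0,0,0.1],[0,0,0,0,0,0,0.1],[0,0,0,0,0,0,0.1]]'
python3 - <<'E'
from face import *
s=st();c=cal('wrist');np.savez('cw12.npz',**c);a,_=snap('wrist','w12')
C,F=frame(22.8)
hsv=cv2.cvtColor(a,cv2.COLOR_BGR2HSV)
for k,M,hy in (('L',np.array([.6051,-.2161,.1894]),.025),('S',np.array([.5934,-.3076,.1894]),.017)):
    pred=lambda h,w,l:proj(c,[M+F@np.array([x,y,h]) for x,y in((-w,-l),(w,-l),(w,l),(-w,l))]).round(1).tolist()
    print(k,'top of grip',pred(.06,.011,.017),'stop top',pred(.008,.014,hy))
for k,(lo,hi) in {'red':((0,170,60),(6,255,255)),'yellow':((20,170,60),(34,255,255)),'brass':((12,140,120),(21,255,255))}.items():
    n,l,q,ce=cv2.connectedComponentsWithStats(cv2.inRange(hsv,lo,hi))
    for i in range(1,n):
        if q[i,4]>80: print(k,q[i],ce[i].round(1),[np.round(v,1) for v in cv2.minAreaRect(np.argwhere(l==i)[:,::-1].astype(np.float32))])
E
```

```text
t: 44.75
tcp_pos: [0.564, -0.3034, 0.2598]
tool_rot: [0.731, 0.644, 0.15, 0.17]
force: [-0.3, -0.8, 0.3]
finger_gap: 0.449
gripper_force: 0.0
t: 46.0
tcp_pos: [0.4848, -0.2095, 0.3198]
tool_rot: [0.751, 0.66, 0.013, 0.013]
force: [0.3, 0.5, -0.8]
finger_gap: 0.104
gripper_force: 0.0
t 46.0 tcp [ 0.4848 -0.2095  0.3198] R [[0.128, 0.991, 0.037], [0.992, -0.128, -0.003], [0.002, 0.037, -0.999]] F [ 0.3  0.5 -0.8] gap 0.10409466619374912 q [-0.63  0.26  1.55  0.02  1.31 -0.51]
L top of grip [[406.2, 206.1], [430.4, 208.9], [435.2, 173.5], [409.8, 171.5]] stop top [[406.1, 197.8], [432.1, 200.6], [438.1, 155.8], [410.6, 154.1]]
S top of grip [[397.2, 286.8], [418.6, 291.2], [422.7, 263.1], [400.4, 259.2]] stop top [[399.1, 262.2], [422.8, 266.4], [426.4, 241.2], [401.8, 237.5]]
red [ 516  115   61   26 1230] [547.2 127.1] [array([546. , 127.6]), array([60.1, 24.1]), np.float64(2.4)]
red [408 164  26  42 929] [420.7 185. ] [array([420.8, 184.7]), array([23.6, 41.9]), np.float64(6.3)]
red [471 322  31  30 351] [483.8 333.8] [array([488.1, 335.1]), array([39.1, 14.4]), np.float64(33.7)]
yel
[... 2162 characters left out ...]
5.6]), array([50.1, 44.7]), np.float64(81.5)]
brass [ 399  235   27   53 1141] [411.3 260.6] [array([410.5, 261.6]), array([24.7, 50.9]), np.float64(8.1)]
brass [   3  238  134  149 5195] [ 75.3 304.5] [array([ 74.9, 300. ]), array([159.8,  76.9]), np.float64(61.6)]
brass [155 238  29  47 382] [169.9 261.4] [array([170. , 260.2]), array([48.2, 21.7]), np.float64(76.7)]
brass [   0  256   88  144 3167] [ 31.  343.4] [array([ 24.4, 338.6]), array([167.4,  48.6]), np.float64(59.8)]
brass [ 501  269  139  131 4126] [578.8 365.9] [array([593.2, 352. ]), array([102.5, 159.4]), np.float64(61.6)]
brass [624 320  16  42 226] [632.6 341.3] [array([633.3, 340.9]), array([ 8.5, 42.8]), np.float64(23.6)]
```

Both gauges project where they should (red grip cols 408–434 vs 406–435 predicted, yellow 399–423 vs 397–423, stops' brass edges within ~1–2 px). Last check that the template, blue and bystanders haven't moved.

```bash
python3 - <<'E'
from h import *
b,_=snap('top','t13');e,_=snap('scene','s13')
def blobs(x,y):
    m=(cv2.absdiff(x,y).max(2)>45).astype(np.uint8);n,l,q,c=cv2.connectedComponentsWithStats(cv2.morphologyEx(m,cv2.MORPH_OPEN,np.ones((2,2))));return [r.tolist() for r in q[1:] if r[4]>25]
print('top vs start',blobs(b,cv2.imread('pics/t0.png')));print('scene vs after template',blobs(e,cv2.imread('pics/s4.png')));print('top vs after template',blobs(b,cv2.imread('pics/t4.png')));st()
E
```

```text
top vs start [[414, 150, 91, 32, 1611], [496, 168, 10, 11, 61], [288, 172, 299, 228, 29850], [221, 212, 21, 17, 191], [472, 219, 14, 16, 82], [250, 221, 16, 15, 168], [453, 223, 11, 8, 57], [121, 328, 168, 72, 5220], [365, 388, 44, 12, 373], [0, 392, 51, 8, 208]]
scene vs after template [[270, 0, 17, 22, 233], [510, 0, 5, 30, 77], [260, 9, 22, 27, 165], [296, 8, 37, 53, 821], [590, 16, 5, 16, 35], [286, 22, 9, 14, 63], [585, 33, 6, 18, 61], [290, 37, 6, 12, 31], [285, 39, 9, 14, 53], [328, 76, 19, 18, 66], [573, 83, 6, 16, 57], [244, 87, 17, 24, 258], [268, 99, 7, 6, 38], [542, 105, 32, 43, 204], [260, 107, 24, 25, 348], [505, 127, 18, 22, 114], [470, 164, 6, 13, 42], [374, 229, 14, 26, 254], [387, 255, 16, 30, 295]]
top vs after template [[413, 191, 31, 19, 383], [440, 191, 164, 110, 6040], [221, 212, 21, 17, 190], [250, 221, 16, 15, 169], [478, 236, 22, 35, 181], [438, 252, 8, 4, 26], [458, 252, 11, 18, 61], [437, 257, 9, 23, 101], [456, 276, 73, 68, 1570], [405, 282, 39, 68, 742], [566, 332, 9, 16, 38], [501, 340, 6, 9, 30], [454, 348, 54, 45, 1168], [537, 350, 29, 50, 172], [403, 352, 7, 9, 42], [300, 354, 16, 6, 37], [400, 365, 13, 24, 188], [430, 366, 46, 34, 564], [276, 386, 13, 14, 72], [399, 390, 12, 10, 83], [224, 395, 14, 5, 44]]
t 46.15 tcp [ 0.4847 -0.2093  0.3198] R [[0.128, 0.991, 0.036], [0.992, -0.128, -0.003], [0.002, 0.036, -0.999]] F [-0.2  0.8  0.5] gap 0.10109526667879619 q [-0.63  0.26  1.55  0.02  1.31 -0.51]
```

```bash
python3 -c "
from station import manip
print(manip.sign_off())"
```

```text
the job is handed in; nothing more can be done
None
```

I handed the job in at about 46 s: the template is swung back (about 2.06 rad or more by my reckoning), the red gauge stands in the long mortise and the yellow in the short one, both let go with their stops on the wood after about 20 N of push, and blue and the other bench items look unmoved in the last camera check; no verdict came back.

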